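# Feed a carton on to a brick-bonded course from the magazine

## Robot

A 6-joint arm with a two-finger parallel gripper is mounted at the origin on a cart in front of the work surface, level with it; the furniture and walls round the work are solid. World frame = base frame: x ahead of the robot, y to its left, z up, the work surface at z = 0. Lengths are in m, angles in degrees, forces in N, time in s.
With the tool pointing down it reaches from about 0.325 to 0.925 m from the base axis. Payload 3.1 kg.
Tool frame: the origin (TCP) lies between the finger pads; the fingertips stand 19 mm ahead of it and the grasp point (between the pads) is the TCP; z points along the fingers, y is the line along which they close (so a half turn about z gives the same grasp; the last joint's range is limited). The gripper opens to 85 mm and grips with 20 to 120 N. Pads are 22 mm wide; open, the fingers measure 114 mm over their backs; the gripper's body (76 mm by 85 mm) begins 54 mm behind the grasp point. The pads swing forward as they close: fully open they stand 13 mm farther back than shut.
Start: joints at [59.175, 12.427, 92.441, -0, 75.132, -6.429], TCP at [0.258, 0.569, 0.216] pointing down, gripper open.
Joint ranges: [-157.48, 157.48], [-44.54, 120.13], [17.64, 146.25], [-64.5, 244.5], [7.68, 150.69], [-147.95, 147.95]. Speed limits (degrees/s): [159.86, 159.86, 180, 180, 180, 180].

## Interface

Orientations are given as [roll, pitch, yaw] about the fixed x, y, z axes, in that order (R = Rz(yaw) Ry(pitch) Rx(roll)).
In Python, from rig import telemetry, viewer, workorder gives the robot as it stands. The module is installed in compiled form; this text tells all that it offers.
- The arm moves only by the tool arm_command, never from a script. Its argument "deltas" is text: rows parted by semicolons, each of 6 numbers parted by spaces: the shift along the tool's x, y, z scaled (see below), then the turn, a rotation vector about the tool's x, y, z scaled (see below). In form: dx dy dz wx wy wz; .... A call has 1 to 12 rows; each row is the pose to reach, as a shift and turn from the pose commanded when the call began, along the tool's axes at that moment; what a row does not reach only later rows make up. The controller multiplies each number of a shift by 0.2 m and each number of a turn by 45 degrees. A row lasts 1/12 s, in which the tool goes at most 41.7 mm and 7.16 degrees, less where a joint would pass 70% of its speed; a pose out of reach is approached as far as the arm can. A call with a number of a shift or a turn outside -1 to 1 is refused whole. A call with a gripper value outside its range is refused whole. "grip" is the opening, from 0 (shut) to 1 (fully open), set as the call begins (left out, the last holds). The fingers move at their own pace and stop on an object; the grip force is fixed at half the most. Time passes only in rows, so rows that repeat a pose let the fingers close. It gives the time, the measured TCP pose, the force, the opening and the grip force at its end, in the units of the state.
- telemetry.get_obs(): the state, without advancing time (a new reading comes with each control period).
- viewer.read_camera(name): name is "scene" or "side" or "wrist"; returns (picture, depth): 384x512x3 uint8, red, green, blue; 384x512 float32, m along the optical axis (not along the pixel's ray), 0 where there is no reading.
- viewer.camera_info(name): a dict with "camera_matrix" (3x3 intrinsics, pixels), "T" (4x4, takes a point from camera to world coordinates); the wrist camera has in their place "tool_from_camera" (4x4, takes a point from camera to tool coordinates, whose origin is the TCP and whose axes are the flange's). Camera axes: x right, y up, looking along -z (the intrinsics and any distortion apply to the point x, -y, -z); pixel columns grow to the right and rows downward; lengths in m; the calibration is good to about 2 mm. A picture is of the moment at which its call begins: read the wrist's pose just before it. camera_info takes no time and is no camera call.
- workorder.finish_job(): hands the job in; it is judged then, once.
The state is a dict: "clock": time; "joint_positions": joint angles; "qd": joint speeds; "joint_efforts": joint torques, N m; "tool_pos": TCP position; "eef_rot": TCP orientation; "wrist_force": force on the tool from outside, world axes, zero at the start; "ft_torque": the same for the moment, N m; "width": opening from 0.0 (shut) to 1.0 (fully open); "gripper_force": force on a finger pad.
Only numpy, scipy, OpenCV 4.12 (cv2) and the standard library are available. Lean on these libraries where they do the work, as an engineer would, in place of code of your own. Each camera call takes 0.05 s, during which the arm holds its last target. There are 200 camera calls.

## Task

Finish the bottom course by sliding the loose flat carton along the table until it lies squarely against the back fence and against the end of the row. Then push the magazine's slide in by its knob to feed one carton out on to the second course, which shoves the carton already up there along, and stop when both upper cartons lie half over one and half over the next carton below, like bricks. Last, draw the slide fully back so that the next carton drops down in the magazine, and let go; leave the other things on the table where they are.

Things in the scene. Friction and masses are not known exactly. Their poses are not given: they have to be found in the camera images.
- feeder: Fixed carton feeder of smooth bare aluminium and steel. Origin on the table under its magazine's centre; x points away from the robot, y along the row, away from the knob. Magazine: four corner posts 180 mm high, inside x +-64, y +-46 mm, on a bed plate 39.5 mm above the table that spans x +-75, y -294 to +52 mm. The row's first carton stands against the bed edge y = +52 mm.
- mouth (a point): Middle of the magazine's outlet, at bed height (feeder y = +52 mm): 47 mm high under a gate bar, so cartons leave one at a time towards the feeder's +y, stepping down 2 mm on to the bottom course.
- fence (a point): Foot of the back fence's face, behind the third place of the bottom course. The fence is an upright aluminium angle 60 mm high; its face is the feeder's plane x = +62 mm, from y = +52 to +432 mm. The row lies along it, carton lengths along feeder x. Finished row: centres near x = 0 and y = 93, 175, 257 mm, joints near y = 134 and 216 mm (1 to 3 mm slack).
- slide (a joint): Travel of the feeder's slide, m: 0 fully back (towards the feeder's -y), up to 0.175 pushed in towards +y. 2 to 4 N of friction, no spring: it stays where left. Its flat front, 84 mm wide and 34 mm high, at feeder y = -60 mm + travel, pushes the bottom carton. While in, its top carries the stack; the next carton drops when the slide is within 12 mm of fully back.
- slide_knob (a point): Middle of the upright black plastic knob on the slide's rear end, 23 mm across; its top is 18 mm above this point, the slide's flat steel top 22 mm below it. 96 mm above the table, at feeder x = 0, y = -274 mm + travel.
- row_1: First carton of the bottom course, standing against the bed's front edge: filled folding carton lying flat, 82 x 122 x 38 mm high, about 0.11 kg; origin at the centre of its underside; its x (82 mm width) points along the feeder's +y, its y (122 mm length) along feeder -x.
- row_2: Second carton of the bottom course, against the first, loose like it: filled folding carton lying flat, 82 x 122 x 38 mm high, about 0.11 kg; origin at the centre of its underside; its x (82 mm width) points along the feeder's +y, its y (122 mm length) along feeder -x.
- loose_carton: Carton lying up to 0.35 rad askew on the table beyond the open end of the row, to become the third of the bottom course: filled folding carton lying flat, 82 x 122 x 38 mm high, about 0.11 kg; origin at the centre of its underside; its x (82 mm width) points along the feeder's +y, its y (122 mm length) along feeder -x (when squared up).
- upper_carton: The only carton of the second course at the start, lying across the joint of row_1 and row_2; it is to end across the joint of row_2 and loose_carton: filled folding carton lying flat, 82 x 122 x 38 mm high, about 0.11 kg; origin at the centre of its underside; its x (82 mm width) points along the feeder's +y, its y (122 mm length) along feeder -x.
- bottom_carton: Lowest carton in the magazine, on the bed; it is to end across the joint of row_1 and row_2: filled folding carton lying flat, 82 x 122 x 38 mm high, about 0.11 kg; origin at the centre of its underside; its x (82 mm width) points along the feeder's +y, its y (122 mm length) along feeder -x.
- next_carton: Second carton in the magazine, on the lowest one; it is to end on the bed, in the magazine: filled folding carton lying flat, 82 x 122 x 38 mm high, about 0.11 kg; origin at the centre of its underside; its x (82 mm width) points along the feeder's +y, its y (122 mm length) along feeder -x.
- last_carton: Top carton in the magazine: filled folding carton lying flat, 82 x 122 x 38 mm high, about 0.11 kg; origin at the centre of its underside; its x (82 mm width) points along the feeder's +y, its y (122 mm length) along feeder -x.
- tape_roll: Roll of brown tape lying on the table in front of the feeder, 94 mm across, 48 mm high; origin under its centre. Bystander.
- safety_cutter: Yellow carton cutter, 143 mm long, 18 mm high, lying on the table in front of the row; origin under its centre. Bystander.

How it is judged (in metres and radians):
On the way, in this order (a step that is already met when the one before it is completed fails the run):
1. the loose carton closes the bottom course, square against the fence and the row, with the second course not yet fed (y of row_1 in the frame of feeder between 0.087 and 0.102 m and x of row_2 in the frame of row_1 between 0.079 and 0.088 m and x of loose_carton in the frame of row_2 between 0.079 and 0.088 m and x of row_1 in the frame of feeder between -0.008 and 0.008 m and angle between the y axis of each of row_1, row_2, loose_carton and the x axis of feeder, either way round below 0.08 rad and angle between each of row_1, row_2, loose_carton's own z axis and vertical below 0.05 rad and height (world z) of each of row_1, row_2, loose_carton below 0.005 m and x of row_2 in the frame of feeder between -0.008 and 0.008 m and x of loose_carton in the frame of feeder between -0.008 and 0.008 m and y of bottom_carton in the frame of feeder below 0.03 m), for 0.2 s.
2. both upper cartons lie across the joints below, the slide still in (y of row_1 in the frame of feeder between 0.087 and 0.102 m and x of row_2 in the frame of row_1 between 0.079 and 0.088 m and x of loose_carton in the frame of row_2 between 0.079 and 0.088 m and x of row_1 in the frame of feeder between -0.008 and 0.008 m and angle between the y axis of each of row_1, row_2, loose_carton and the x axis of feeder, either way round below 0.08 rad and angle between each of row_1, row_2, loose_carton, bottom_carton, upper_carton's own z axis and vertical below 0.05 rad and height (world z) of each of row_1, row_2, loose_carton below 0.005 m and x of row_2 in the frame of feeder between -0.008 and 0.008 m and x of loose_carton in the frame of feeder between -0.008 and 0.008 m and x of bottom_carton in the frame of row_1 between 0.029 and 0.053 m and x of bottom_carton in the frame of row_2 between -0.053 and -0.029 m and x of bottom_carton in the frame of feeder between -0.012 and 0.012 m and height (world z) of bottom_carton between 0.034 and 0.043 m and angle between the y axis of each of bottom_carton, upper_carton and the x axis of feeder, either way round below 0.1 rad and x of upper_carton in the frame of row_2 between 0.029 and 0.053 m and x of upper_carton in the frame of loose_carton between -0.053 and -0.029 m and x of upper_carton in the frame of feeder between -0.012 and 0.012 m and height (world z) of upper_carton between 0.034 and 0.043 m and value of joint slide above 0.08 m), for 0.2 s.
At the end, for the whole second after the job is handed in: Three bottom cartons flat and square (0.08 rad) in one row on bed edge and fence, gaps under 6 mm, 8 mm off line at most; each upper one flat over a joint, within 12 mm of half a carton each way; slide within 12 mm of its back stop, next carton flat on the bed; all at rest (y of row_1 in the frame of feeder between 0.087 and 0.102 m and x of row_2 in the frame of row_1 between 0.079 and 0.088 m and x of loose_carton in the frame of row_2 between 0.079 and 0.088 m and x of row_1 in the frame of feeder between -0.008 and 0.008 m and angle between the y axis of each of row_1, row_2, loose_carton and the x axis of feeder, either way round below 0.08 rad and angle between each of row_1, row_2, loose_carton, bottom_carton, upper_carton, next_carton's own z axis and vertical below 0.05 rad and height (world z) of each of row_1, row_2, loose_carton below 0.005 m and x of row_2 in the frame of feeder between -0.008 and 0.008 m and x of loose_carton in the frame of feeder between -0.008 and 0.008 m and x of bottom_carton in the frame of row_1 between 0.029 and 0.053 m and x of bottom_carton in the frame of row_2 between -0.053 and -0.029 m and x of bottom_carton in the frame of feeder between -0.012 and 0.012 m and height (world z) of bottom_carton between 0.034 and 0.043 m and angle between the y axis of each of bottom_carton, upper_carton and the x axis of feeder, either way round below 0.1 rad and x of upper_carton in the frame of row_2 between 0.029 and 0.053 m and x of upper_carton in the frame of loose_carton between -0.053 and -0.029 m and x of upper_carton in the frame of feeder between -0.012 and 0.012 m and height (world z) of upper_carton between 0.034 and 0.043 m and value of joint slide below 0.012 m and height (world z) of next_carton below 0.046 m and horizontal distance between next_carton and feeder below 0.012 m and horizontal distance between last_carton and feeder below 0.015 m and linear speed of each of loose_carton, bottom_carton, upper_carton, next_carton, row_1, row_2 below 0.01 m/s); the robot touches nothing.
It fails at once if a bystander is shoved more than 3 cm (distance of any of tape_roll, safety_cutter from where it was at the start of the episode above 0.03 m).
It fails at once if a carton is tipped over (angle between any of loose_carton, upper_carton, bottom_carton, row_1, row_2's own z axis and vertical above 0.5 rad).
It also fails if it takes over 72 s, if anything falls off the work surface, if the arm or the gripper's body presses on something with over 40 N, if the wrist force passes 120 N, or if a joint passes its speed limit or range.

## Working session

There is one attempt and no reset: what is moved stays moved. The work goes in short steps, Python scripts to look and compute and a tool call to move; the robot and the scene stay as the last step left them, time stands still between calls to the robot, and variables do not carry over. Pictures are saved under pics/ and viewed, at most 11 in all, crops included, and the job is handed in when it is done.

Besides the shell and the picture viewer there is one more tool, called after ">>>" as name(argument=value, ...) on one line, values as JSON. arm_command: Moves the arm, as the interface text tells. Shifts and turns lie within -1 to 1; 1 stands for 0.2 m of shift or 45 degrees of turn. Its arguments: {"type":"object","properties":{"deltas":{"type":"string"},"grip":{"type":"number"}},"required":["deltas"]}

```bash
mkdir -p pics
cat > h.py <<'E'
import numpy as np, cv2
from rig import telemetry, viewer, workorder
from scipy.spatial.transform import Rotation as R
def grab(name, tag):
    o=telemetry.get_obs(); p,d=viewer.read_camera(name); i=viewer.camera_info(name)
    if name=='wrist':
        T=np.eye(4); T[:3,:3]=R.from_euler('xyz',o['eef_rot'],degrees=True).as_matrix(); T[:3,3]=o['tool_pos']; T=T@i['tool_from_camera']
    else: T=np.array(i['T'])
    K=np.array(i['camera_matrix'])
    np.savez(f'{tag}.npz',p=p,d=d,K=K,T=T)
    cv2.imwrite(f'pics/{tag}.png',p[:,:,::-1]); return p,d,K,T
def load(tag):
    z=np.load(f'{tag}.npz'); return z['p'],z['d'],z['K'],z['T']
def cloud(d,K,T):
    v,u=np.mgrid[:d.shape[0],:d.shape[1]]
    c=np.stack([(u-K[0,2])/K[0,0]*d,-(v-K[1,2])/K[1,1]*d,-d],-1)
    return c@T[:3,:3].T+T[:3,3]
def ray(uv,K,T,z):
    uv=np.atleast_2d(uv).astype(float)
    c=np.c_[(uv[:,0]-K[0,2])/K[0,0],-(uv[:,1]-K[1,2])/K[1,1],-np.ones(len(uv))]@T[:3,:3].T
    return T[:3,3]+c*((z-T[2,3])/c[:,2])[:,None]
E
python3 - <<'E'
from h import *
print(telemetry.get_obs())
for n in ['scene','side','wrist']:
    i=viewer.camera_info(n); print(n,{k:np.round(v,3).tolist() if not isinstance(v,(str,dict)) else v for k,v in i.items()})
a=grab('scene','s0')[0]; b=grab('side','d0')[0]
E
```

```text
{'clock': 0.0, 'joint_positions': array([ 5.91745261e+01,  1.24780835e+01,  9.25301082e+01,  9.06192258e-04,
        7.51322027e+01, -6.42662960e+00]), 'qd': array([-0.00347837, -0.00204646,  0.02882118,  0.08816103, -0.06725018,
        0.05761413]), 'joint_efforts': array([ 1.77929714e-04, -3.96849346e+01, -3.03850758e+01, -1.47763949e-04,
        9.91971610e-03,  3.51567189e-05]), 'tool_pos': array([0.25768801, 0.56845397, 0.21493912]), 'eef_rot': array([-1.79860586e+02, -1.65842237e-02,  1.55600902e+02]), 'wrist_force': array([-0.56006227,  0.5321336 ,  0.73541517]), 'ft_torque': array([0.00826757, 0.00709679, 0.01473778]), 'gripper_force': 0.0, 'width': 0.998833820424218}
scene {'camera_matrix': [[435.131, 0.0, 267.276], [0.0, 435.131, 188.877], [0.0, 0.0, 1.0]], 'T': [[-0.889, -0.365, 0.276, 0.811], [0.457, -0.694, 0.556, 0.717], [-0.012, 0.621, 0.784, 1.042], [0.0, 0.0, 0.0, 1.0]]}
side {'camera_matrix': [[431.691, 0.0, 257.32], [0.0, 431.691, 189.038], [0.0, 0.0, 1.0]], 'T': [[-0.528, -0.601, 0.6, 1.268], [0.849, -0.387, 0.36, 0.51], [0.015, 0.699, 0.714, 0.973], [0.0, 0.0, 0.0, 1.0]]}
wrist {'camera_matrix': [[314.729, 0.0, 251.957], [0.0, 314.729, 195.226], [0.0, 0.0, 1.0]], 'tool_from_camera': [[0.0, 0.949, 0.317, 0.082], [1.0, -0.0, 0.0, 0.001], [0.0, 0.317, -0.949, -0.157], [0.0, 0.0, 0.0, 1.0]]}
```

View pics/s0.png

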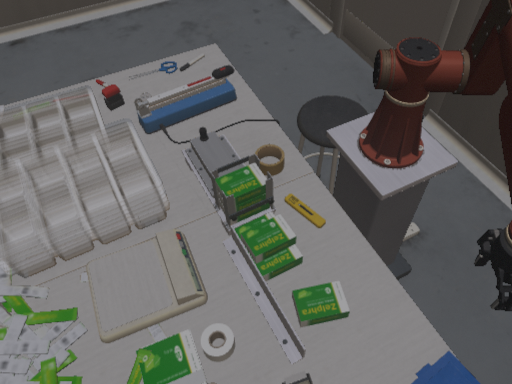

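View pics/d0.png

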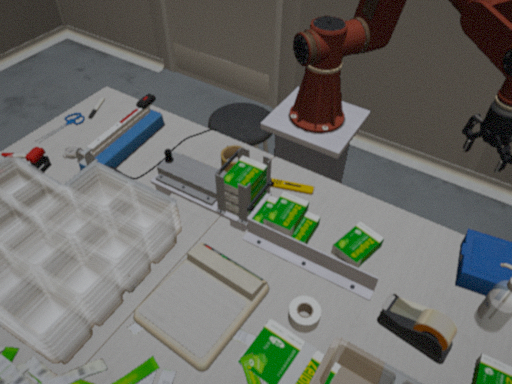

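The scene view shows the magazine at about (243,190), the knob at (203,133), the row and upper carton at (265,240), the fence from (225,240) to (300,355), the loose carton at (320,303), the tape at (270,158) and the cutter at (305,210). The side view agrees: knob at (168,156), loose carton at (358,245).

Run:
```python
from h import *
for tag,pts in [('s0',dict(knob=(203,130),loose=(320,300),upper=(262,236),row2=(282,262),mag=(240,185),fence=(262,292),tape=(270,150),cut=(305,210),table=(290,320))),
            ('d0',dict(knob=(168,153),loose=(358,243),upper=(283,208),mag=(243,172),fence=(300,258),cut=(292,187),table=(330,320)))]:
    p,d,K,T=load(tag); P=cloud(d,K,T)
    for n,(u,v) in pts.items():
        q=P[v-1:v+2,u-1:u+2].reshape(-1,3); print(tag,n,np.round(np.median(q,0),4))
# loose carton mask
for tag,(u,v) in [('s0',(320,300)),('d0',(358,243))]:
    p,d,K,T=load(tag); P=cloud(d,K,T)
    m=((P[...,2]>0.028)&(P[...,2]<0.05)).astype(np.uint8)
    n,l,s,c=cv2.connectedComponentsWithStats(m); k=l[v,u]; q=P[l==k]
    print(tag,s[k],'z',np.percentile(q[:,2],[5,50,95]))
    r=cv2.minAreaRect((q[:,:2]*1000).astype(np.float32)); print(r)
    # fence top
    m=((P[...,2]>0.056)&(P[...,2]<0.064)); np.savez(tag+'P.npz',P=P)
```

```text
s0 knob [ 0.5544 -0.2376  0.1141]
s0 loose [0.5039 0.3736 0.0389]
s0 upper [0.5561 0.1656 0.0779]
s0 row2 [0.5354 0.2379 0.0395]
s0 mag [0.5561 0.0408 0.1543]
s0 fence [0.6124 0.2737 0.0049]
s0 tape [ 0.3741 -0.1405  0.0283]
s0 cut [0.3892 0.1082 0.0151]
s0 table [0.5836 0.3698 0.0011]
d0 knob [ 0.5607 -0.2341  0.1085]
d0 loose [0.5096 0.3765 0.0383]
d0 upper [0.5376 0.1562 0.0737]
d0 mag [0.5437 0.0269 0.1504]
d0 fence [0.6139 0.2571 0.0022]
d0 cut [0.3969 0.113  0.0128]
d0 table [ 7.348e-01  4.046e-01 -3.000e-04]
s0 [     0      0    512    384 183710] z [-8.03630412e-01  3.38092344e-04  3.10241204e-01]
((194.3492431640625, -1071.7744140625), (3608.35546875, 2356.395263671875), 89.97748565673828)
d0 [ 333  222   51   44 1147] z [0.03245565 0.03633125 0.03934074]
((503.4715270996094, 375.2152099609375), (83.46589660644531, 124.43305969238281), 74.61344909667969)
```

Run:
```python
from h import *
def fit(q):
    q=q.astype(np.float32)
    vx,vy,x0,y0=cv2.fitLine(q[:,:2],cv2.DIST_HUBER,0,1e-5,1e-5).ravel()
    s=np.sign(vy); return np.degrees(np.arctan2(-vx*s,vy*s)),x0,y0,len(q)
for tag in ['s0','d0']:
    p,d,K,T=load(tag); P=cloud(d,K,T); x,y,z=P[...,0],P[...,1],P[...,2]
    box=(x>.55)&(x<.72)&(y>.2)&(y<.48)
    f=P[box&(z>.05)&(z<.068)]; print(tag,'fence top',fit(f), np.percentile(f[:,0],[5,95]),np.percentile(f[:,1],[1,99]))
    ft=P[box&(z>.010)&(z<.05)]; print('fence face',fit(ft),np.percentile(ft[:,1],[1,99]))
    hsv=cv2.cvtColor(p,cv2.COLOR_RGB2HSV)
    def comp(zlo,zhi,b):
        m=((z>zlo)&(z<zhi)&(x>b[0])&(x<b[1])&(y>b[2])&(y<b[3])).astype(np.uint8)
        m=cv2.morphologyEx(m,cv2.MORPH_OPEN,np.ones((2,2)))
        n,l,s,c=cv2.connectedComponentsWithStats(m); k=1+np.argmax(s[1:,4]); q=P[l==k]; 
        return [np.round(v,1) for v in cv2.minAreaRect((q[:,:2]*1000).astype(np.float32))], np.round(np.median(q[:,2]),4),len(q)
    print('loose',comp(.03,.046,(.4,.585,.3,.46)))
    print('upper',comp(.068,.088,(.4,.66,.08,.3)))
    print('magtop',comp(.147,.162,(.4,.66,-.1,.12)))
    print('cut',comp(.008,.03,(.3,.47,.03,.25)))
    print('tape',comp(.035,.06,(.28,.46,-.25,-.05)))
    kn=P[(z>.085)&(z<.13)&(x>.5)&(x<.62)&(y>-.3)&(y<-.18)]; print('knob',np.round([kn.mean(0),kn.min(0),kn.max(0)],4),len(kn))
```

```text
s0 fence top (np.float32(0.5194539), np.float32(0.6041118), np.float32(0.3011568), 365) [0.56424077 0.60801381] [0.20169134 0.46142424]
fence face (np.float32(-6.540436), np.float32(0.59209543), np.float32(0.3392604), 978) [0.20541107 0.46117878]
loose ([array([604.1, 535.6]), array([531.3, 145.4]), np.float64(56.5)], np.float64(0.0384), 1651)
upper ([array([674.3, 378.3]), array([717. , 141.6]), np.float64(56.8)], np.float64(0.0765), 1321)
magtop ([array([674.6, 285.3]), array([892., 157.]), np.float64(62.4)], np.float64(0.154), 1179)
cut ([array([559.5, 403.9]), array([795.1, 117.9]), np.float64(59.6)], np.float64(0.0152), 445)
tape ([array([603.3, 266.7]), array([988.2,  88.3]), np.float64(60.1)], np.float64(0.0422), 259)
knob [[ 0.5551 -0.2388  0.1042]
 [ 0.5428 -0.253   0.0852]
 [ 0.5654 -0.2296  0.1182]] 73
d0 fence top (np.float32(1.5428348), np.float32(0.6048483), np.float32(0.34844798), 398) [0.58222417 0.60981641] [0.20197659 0.46157184]
fence face (np.float32(1.5666789), np.float32(0.606129), np.float32(0.34616745), 1381) [0.20397025 0.46169816]
loose ([array([849.2, 411.9]), array([852.3, 116.1]), np.float64(5.4)], np.float64(0.0363), 1122)
upper ([array([861.3, 294.8]), array([913.1, 112.1]), np.float64(20.9)], np.float64(0.0739), 1010)
magtop ([array([814.3, 181.1]), array([1111. ,  146.1]), np.float64(28.4)], np.float64(0.1513), 986)
cut ([array([802.3, 335.4]), array([985.9, 131.3]), np.float64(28.1)], np.float64(0.0123), 300)
tape ([array([819.6, 180.9]), array([1111.9,   59.7]), np.float64(35.1)], np.float64(0.0416), 104)
knob [[ 0.5579 -0.2375  0.1027]
 [ 0.542  -0.2517  0.0852]
 [ 0.5663 -0.2263  0.1157]] 69
```

Run:
```python
from h import *
def fit(q):
    q=q.astype(np.float32)
    vx,vy,x0,y0=cv2.fitLine(q[:,:2],cv2.DIST_HUBER,0,1e-5,1e-5).ravel()
    s=np.sign(vy); th=np.arctan2(-vx*s,vy*s); return np.round([np.degrees(th),x0,y0],4),len(q)
for tag in ['s0','d0']:
    p,d,K,T=load(tag); P=cloud(d,K,T); x,y,z=P[...,0],P[...,1],P[...,2]
    box=(x>.59)&(x<.63)&(y>.27)&(y<.455)
    f=P[box&(z>.057)&(z<.066)]; print(tag,'fence top',fit(f), np.percentile(f[:,0],[5,95]))
    ft=P[box&(z>.012)&(z<.05)]; print('fence face',fit(ft))
    def comp(zlo,zhi,b):
        m=((z>zlo)&(z<zhi)&(x>b[0])&(x<b[1])&(y>b[2])&(y<b[3])).astype(np.uint8)
        n,l,s,c=cv2.connectedComponentsWithStats(m,connectivity=4); k=1+np.argmax(s[1:,4]); q=P[l==k]
        return [np.round(v,1) for v in cv2.minAreaRect((q[:,:2]*1000).astype(np.float32))], np.round(np.median(q[:,2]),4),len(q)
    print('loose',comp(.032,.046,(.4,.585,.3,.46)))
    print('upper',comp(.068,.088,(.4,.66,.08,.3)))
    print('magtop',comp(.147,.162,(.4,.66,-.1,.12)))
    print('cut',comp(.008,.03,(.3,.47,.03,.25)))
    print('tape',comp(.03,.06,(.28,.46,-.25,-.05)))
```

```text
s0 fence top (array([1.6046, 0.603 , 0.3526], dtype=float32), 168) [0.599517   0.60647448]
fence face (array([1.5029, 0.6047, 0.3694], dtype=float32), 251)
loose ([array([501.4, 373. ]), array([ 83.8, 123.3]), np.float64(75.3)], np.float64(0.0385), 1633)
upper ([array([538.3, 166. ]), array([123.1,  86.4]), np.float64(2.9)], np.float64(0.0765), 1323)
magtop ([array([544.1,  30.6]), array([125.8, 102.1]), np.float64(1.9)], np.float64(0.1541), 1187)
cut ([array([388.1, 104. ]), array([ 33.8, 142.2]), np.float64(16.4)], np.float64(0.0152), 451)
tape ([array([ 391.1, -105.7]), array([92.9, 83.8]), np.float64(82.2)], np.float64(0.0448), 328)
d0 fence top (array([1.6868, 0.6049, 0.3623], dtype=float32), 99) [0.60079278 0.60887005]
fence face (array([1.5935, 0.6057, 0.3647], dtype=float32), 605)
loose ([array([503.1, 375.3]), array([ 83.5, 123.7]), np.float64(74.6)], np.float64(0.0364), 1099)
upper ([array([538.9, 168.9]), array([127.7,  82.7]), np.float64(2.4)], np.float64(0.074), 1015)
magtop ([array([547.6,  32.3]), array([136.7, 100.7]), np.float64(1.5)], np.float64(0.1515), 1005)
cut ([array([388.7, 108.7]), array([ 34.9, 135.9]), np.float64(17.3)], np.float64(0.0126), 307)
tape ([array([ 394.6, -130.3]), array([41.2, 92.1]), np.float64(89.6)], np.float64(0.0421), 127)
```

```bash
cat >> h.py <<'E'
TH=1.55; O=np.array([.547,.0325])
M=R.from_euler('z',TH,degrees=True).as_matrix()[:2,:2]
def f2w(f): return O+M@np.array(f)
def w2f(w): return M.T@(np.array(w)[:2]-O)
def go(*targets):
    """targets: (fx,fy,z,yaw in feeder frame)"""
    o=telemetry.get_obs(); A=R.from_euler('xyz',o['eef_rot'],degrees=True)
    print('t',o['clock'],'tool f',np.round(w2f(o['tool_pos']),4),'z',round(o['tool_pos'][2],4),'rot',np.round(o['eef_rot'],1),'F',np.round(o['wrist_force'],1),'w',round(o['width'],2))
    for fx,fy,z,yaw in targets:
        B=R.from_euler('xyz',[180,0,yaw+TH],degrees=True)
        dp=A.inv().apply(np.r_[f2w((fx,fy)),z]-o['tool_pos'])/.2
        dr=(A.inv()*B).as_rotvec(degrees=True)/45
        print((fx,fy,z,yaw),'->',' '.join('%.3f'%v for v in np.r_[dp,dr]))
E
python3 - <<'E'
from h import *
print('loose f',w2f((.502,.374)))
go((-.14,.343,.12,180),(-.14,.343,.03,180))
E
```

```text
loose f [-0.0357462   0.34259226]
t 0.1 tool f [-0.2747  0.5437] z 0.2151 rot [-179.9   -0.   155.6] F [-0.2  0.1  1. ] w 1.0
(-0.14, 0.343, 0.12, 180) -> -1.045 -0.606 0.477 -0.003 -0.001 -0.577
(-0.14, 0.343, 0.03, 180) -> -1.045 -0.606 0.927 -0.003 -0.001 -0.577
```

>>> arm_command(deltas="-0.2 -0.12 0.1 0 0 -0.15;-0.4 -0.24 0.2 0 0 -0.3;-0.6 -0.36 0.3 0 0 -0.45;-0.8 -0.48 0.4 0 0 -0.577;-0.95 -0.57 0.45 0 0 -0.577;-1 -0.6 0.477 0 0 -0.577;-1 -0.6 0.477 0 0 -0.577", grip=0.7)

```text
clock: 0.68
tool_pos: [0.3914, 0.3706, 0.1169]
eef_rot: [-179.6, -0.3, -178.7]
wrist_force: [-1.1, 0.2, -0.9]
width: 0.701
gripper_force: 0.0
```

Run:
```python
from h import *
go((-.14,.343,.05,180),(-.14,.343,.03,180),(-.09,.343,.03,180))
```

```text
t 0.6833 tool f [-0.1464  0.3422] z 0.1169 rot [-179.6   -0.3 -178.7] F [-1.1  0.2 -0.9] w 0.7
(-0.14, 0.343, 0.05, 180) -> -0.033 0.006 0.334 -0.009 -0.006 -0.006
(-0.14, 0.343, 0.03, 180) -> -0.034 0.007 0.434 -0.009 -0.006 -0.006
(-0.09, 0.343, 0.03, 180) -> -0.284 0.008 0.433 -0.009 -0.006 -0.006
```

>>> arm_command(deltas="-0.034 0.007 0.2 0 0 0;-0.034 0.007 0.35 0 0 0;-0.034 0.007 0.434 -0.005 0 0;-0.034 0.007 0.434 -0.005 0 0;-0.06 0.007 0.434 -0.005 0 0;-0.09 0.007 0.434 -0.005 0 0;-0.12 0.007 0.434 -0.005 0 0;-0.15 0.007 0.434 -0.005 0 0;-0.18 0.007 0.434 -0.005 0 0;-0.21 0.007 0.434 -0.005 0 0;-0.24 0.007 0.434 -0.005 0 0")

```text
clock: 1.6
tool_pos: [0.4398, 0.3803, 0.0347]
eef_rot: [179.7, 0.1, -178.4]
wrist_force: [-0.5, 0.6, -1.7]
width: 0.701
gripper_force: 0.0
```

Run:
```python
from h import *
go((-.071,.343,.03,180))
```

```text
t 1.6 tool f [-0.0978  0.3506] z 0.0347 rot [ 1.797e+02  1.000e-01 -1.784e+02] F [-0.5  0.6 -1.7] w 0.7
(-0.071, 0.343, 0.03, 180) -> -0.134 -0.038 0.024 0.006 0.001 0.000
```

>>> arm_command(deltas="-0.025 -0.01 0.02 0 0 0;-0.05 -0.02 0.02 0 0 0;-0.075 -0.02 0.02 0 0 0;-0.1 -0.02 0.02 0 0 0;-0.12 -0.02 0.02 0 0 0;-0.135 -0.02 0.02 0 0 0;-0.145 -0.02 0.02 0 0 0;-0.145 -0.02 0.02 0 0 0;-0.145 -0.02 0.02 0 0 0")

```text
clock: 2.35
tool_pos: [0.4677, 0.3769, 0.0301]
eef_rot: [179.8, -0.0, -178.4]
wrist_force: [-0.3, -0.7, 0.2]
width: 0.699
gripper_force: 0.0
```

```bash
cat >> h.py <<'E'
def rects(tag,cam):
    p,d,K,T=grab(cam,tag); P=cloud(d,K,T); x,y,z=P[...,0],P[...,1],P[...,2]
    w=(P[...,:2]-O)@M; fx,fy=w[...,0],w[...,1]
    for n,zl,zh,b in [('low',.03,.046,(-.14,.056,.18,.43)),('up',.068,.088,(-.08,.08,.07,.3)),('mag',.147,.162,(-.08,.08,-.06,.06)),('mag2',.108,.124,(-.08,.08,-.06,.06))]:
        m=((z>zl)&(z<zh)&(fx>b[0])&(fx<b[1])&(fy>b[2])&(fy<b[3])).astype(np.uint8)
        N,l,s,c=cv2.connectedComponentsWithStats(m,connectivity=4)
        for k in range(1,N):
            if s[k,4]<150: continue
            r=cv2.minAreaRect((w[l==k]*1000).astype(np.float32)); print(tag,n,[np.round(v,1) for v in r],s[k,4])
E
python3 - <<'E'
from h import *
go((-.071,.343,.03,180)); rects('s1','scene')
rects('d1','side')
E
```

```text
t 2.35 tool f [-0.0699  0.3464] z 0.0301 rot [ 179.8   -0.  -178.4] F [-0.3 -0.7  0.2] w 0.7
(-0.071, 0.343, 0.03, 180) -> 0.005 -0.017 0.000 0.005 -0.000 0.000
s1 low [array([ -4.4, 198.3]), array([ 36.4, 120.2]), np.float64(89.9)] 605
s1 low [array([-35.8, 341.2]), array([ 84.7, 121.8]), np.float64(73.9)] 1473
s1 up [array([ -5.1, 133.3]), array([123.3,  87.6]), np.float64(0.8)] 1331
s1 mag [array([ 0.1, -1.7]), array([101.7, 132.3]), np.float64(89.4)] 1193
s1 mag2 [array([-12. ,  39.8]), array([ 13.2, 108.8]), np.float64(88.7)] 153
d1 low [array([ -8.7, 199.5]), array([ 38.9, 114.1]), np.float64(90.0)] 423
d1 low [array([-35.2, 344.1]), array([ 83.8, 124.4]), np.float64(73.4)] 1111
d1 up [array([ -3.8, 137. ]), array([124.8,  84.5]), np.float64(1.6)] 1016
d1 mag [array([0.8, 0.3]), array([100.3, 137.1]), np.float64(89.9)] 1007
```

View pics/s1.png

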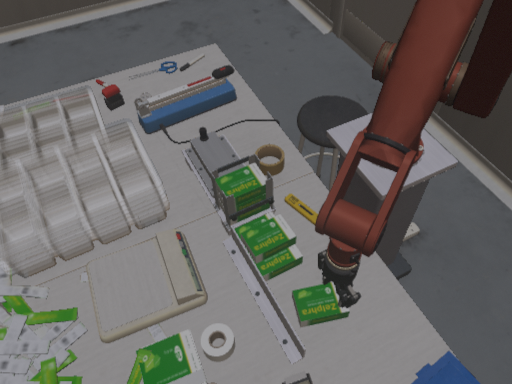

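The picture shows the fingers at about (345,290), at the near end of the carton at (320,303), which has not moved. Before moving again I'll check where the TCP and the fingers really are.

Run:
```python
from h import *
for tag in ['s1','d1']:
    p,d,K,T=load(tag); P=cloud(d,K,T)
    for q in [(.4677,.3769,.03),(.4677,.3769,.0),(.502,.374,.038),(.432,.350,.038),(.454,.429,.038)]:
        c=T[:3,:3].T@(np.array(q)-T[:3,3]); u=K[0,0]*c[0]/-c[2]+K[0,2]; v=-K[1,1]*c[1]/-c[2]+K[1,2]; print(tag,q,round(u),round(v))
    w=(P[...,:2]-O)@M
    m=(np.abs(w[...,1]-.344)<.12)&(w[...,0]<-.02)&(w[...,0]>-.2)&(P[...,2]>.045)&(P[...,2]<.1)
    q=np.c_[w[m],P[...,2][m]]; i=np.argsort(q[:,2]); print(len(q)); print(np.round(q[i][:60:4],3))
p=np.hstack([cv2.resize(load('s1')[0][230:350,270:400],None,fx=3,fy=3),cv2.resize(load('d1')[0][190:310,300:430],None,fx=3,fy=3)])
cv2.imwrite('pics/c1.png',p[:,:,::-1])
grab('wrist','w1')
```

```text
s1 (0.4677, 0.3769, 0.03) 333 297
s1 (0.4677, 0.3769, 0.0) 331 302
s1 (0.502, 0.374, 0.038) 321 300
s1 (0.432, 0.35, 0.038) 339 280
s1 (0.454, 0.429, 0.038) 350 311
111
[[-0.081  0.314  0.048]
 [-0.073  0.317  0.055]
 [-0.076  0.316  0.056]
 [-0.06   0.379  0.057]
 [-0.073  0.316  0.058]
 [-0.065  0.387  0.061]
 [-0.075  0.316  0.063]
 [-0.066  0.389  0.065]
 [-0.06   0.312  0.066]
 [-0.059  0.381  0.068]
 [-0.068  0.389  0.069]
 [-0.061  0.378  0.071]
 [-0.068  0.388  0.073]
 [-0.06   0.314  0.074]
 [-0.06   0.311  0.075]]
d1 (0.4677, 0.3769, 0.03) 363 235
d1 (0.4677, 0.3769, 0.0) 361 241
d1 (0.502, 0.374, 0.038) 358 241
d1 (0.432, 0.35, 0.038) 360 221
d1 (0.454, 0.429, 0.038) 384 238
165
[[-0.069  0.318  0.051]
 [-0.062  0.384  0.053]
 [-0.082  0.318  0.055]
 [-0.063  0.31   0.057]
 [-0.064  0.307  0.058]
 [-0.076  0.391  0.06 ]
 [-0.064  0.306  0.062]
 [-0.06   0.39   0.063]
 [-0.069  0.387  0.064]
 [-0.061  0.387  0.065]
 [-0.06   0.379  0.065]
 [-0.062  0.392  0.067]
 [-0.063  0.391  0.069]
 [-0.063  0.311  0.071]
 [-0.062  0.305  0.072]]
```

View pics/c1.png

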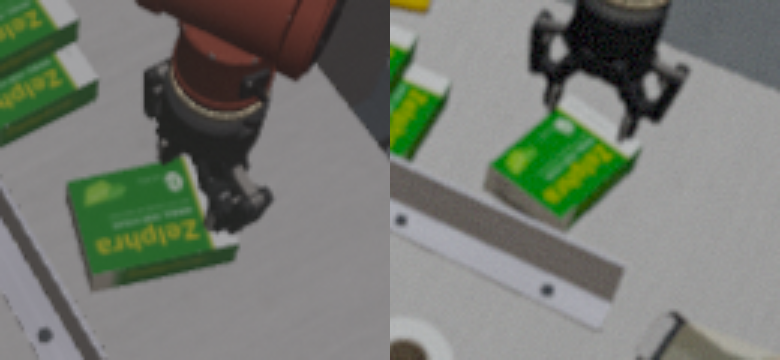

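View pics/w1.png

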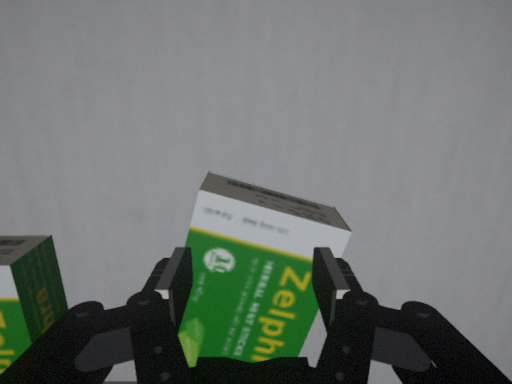

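The crop shows the fingertips over the carton's near end: (354,225) and (379,235) in the side view. In the wrist view the carton's near end lies between and under the fingers. I'll measure how high the tips stand.

Run:
```python
from h import *
p,d,K,T=load('d1'); P=cloud(d,K,T); w=(P[...,:2]-O)@M
g=p.max(-1)
for (u,v) in [(354,225),(379,235)]:
    for dv in range(-8,7,1):
        print(u,v+dv,[(int(g[v+dv,u+du]),*(np.round(w[v+dv,u+du]*1000).astype(int).tolist()),round(P[v+dv,u+du,2]*1000)) for du in (-1,0,1)])
```

```text
354 217 [(25, -55, 309, 98), (28, -58, 311, 96), (34, -58, 313, 97)]
354 218 [(20, -59, 309, 90), (50, -56, 312, 95), (70, -59, 314, 93)]
354 219 [(36, -64, 309, 81), (72, -60, 312, 87), (89, -60, 314, 88)]
354 220 [(43, -63, 309, 78), (77, -57, 313, 86), (75, -57, 316, 88)]
354 221 [(54, -62, 310, 75), (69, -56, 314, 83), (51, -60, 316, 81)]
354 222 [(55, -63, 311, 71), (67, -61, 314, 74), (35, -60, 317, 77)]
354 223 [(61, -60, 312, 70), (68, -59, 315, 72), (53, -59, 317, 74)]
354 224 [(66, -58, 313, 69), (54, -61, 315, 66), (79, -58, 318, 72)]
354 225 [(73, -61, 313, 61), (57, -58, 316, 65), (98, -63, 318, 62)]
354 226 [(77, -60, 314, 59), (62, -60, 317, 60), (104, -69, 318, 51)]
354 227 [(94, -59, 315, 55), (79, -58, 318, 58), (109, -81, 317, 33)]
354 228 [(114, -73, 313, 35), (106, -60, 318, 52), (117, -76, 318, 35)]
354 229 [(116, -69, 315, 37), (115, -70, 317, 36), (129, -75, 319, 33)]
354 230 [(124, -65, 316, 37), (129, -68, 318, 36), (147, -68, 321, 36)]
354 231 [(122, -62, 317, 36), (134, -65, 320, 35), (153, -64, 322, 38)]
379 227 [(100, -58, 378, 96), (45, -58, 380, 97), (
[... 302 characters left out ...]
 [(69, -60, 382, 76), (53, -61, 384, 77), (27, -62, 387, 76)]
379 233 [(64, -60, 383, 72), (43, -64, 385, 69), (26, -69, 387, 64)]
379 234 [(58, -62, 383, 66), (30, -65, 386, 64), (39, -62, 388, 70)]
379 235 [(69, -58, 385, 66), (59, -61, 387, 65), (85, -63, 389, 64)]
379 236 [(120, -62, 385, 58), (126, -64, 387, 57), (141, -60, 390, 63)]
379 237 [(168, -80, 384, 34), (169, -79, 387, 37), (172, -81, 389, 36)]
379 238 [(181, -75, 386, 35), (183, -77, 388, 34), (186, -76, 391, 38)]
379 239 [(183, -72, 387, 36), (184, -77, 389, 32), (183, -74, 392, 37)]
379 240 [(179, -69, 388, 35), (183, -69, 390, 37), (178, -73, 393, 33)]
379 241 [(167, -65, 389, 36), (170, -65, 392, 37), (153, -70, 394, 34)]
```

Run:
```python
from h import *
p,d,K,T=load('w1'); P=cloud(d,K,T); w=(P[...,:2]-O)@M
print('T',T.round(3))
for u,v in [(250,300),(270,230),(256,60),(100,100),(420,100),(220,215),(340,235),(182,290),(330,290)]:
    print(u,v,np.round(w[v,u],4),round(P[v,u,2],4),round(float(d[v,u]),4))
print(telemetry.get_obs()['tool_pos'],telemetry.get_obs()['joint_positions'])
# finger pixels in tool coords
o=viewer.camera_info('wrist')['tool_from_camera']
v,u=np.mgrid[:384,:512]; c=np.stack([(u-K[0,2])/K[0,0]*d,-(v-K[1,2])/K[1,1]*d,-d],-1)@o[:3,:3].T+o[:3,3]
for r in [(175,255),(182,270),(182,300),(325,255),(330,300),(345,270)]: print(r,np.round(c[r[1],r[0]],4))
m=(d>0)&(d<.17)&(p.max(-1)<70); print(np.round([c[m].min(0),c[m].max(0)],4), np.round(np.percentile(c[m][:,2],[50,90,99]),4))
```

```text
T [[-0.028 -0.948 -0.316  0.386]
 [ 1.    -0.025 -0.012  0.375]
 [ 0.004 -0.316  0.949  0.187]
 [ 0.     0.     0.     1.   ]]
250 300 [-0.0399  0.3462] 0.0382 0.1769
270 230 [-0.0831  0.3566] 0.0386 0.1628
256 60 [-0.1674  0.3496] 0.0005 0.1723
100 100 [-0.1464  0.2607] -0.0007 0.1797
420 100 [-0.1465  0.4431] 0.0004 0.1793
220 215 [-0.0911  0.331 ] 0.0377 0.1611
340 235 [-0.0796  0.3935] 0.0374 0.1652
182 290 [-0.0698  0.317 ] 0.0712 0.1359
330 290 [-0.0793  0.3769] 0.0849 0.1202
[0.46745008 0.37685389 0.03003954] [ 32.07525021  22.03795633 102.41740485   0.23874036  55.44532088
 -59.64446514]
(175, 255) [ 0.0106 -0.0339 -0.0304]
(182, 270) [ 0.0083 -0.029  -0.0394]
(182, 300) [-0.0041 -0.0291 -0.0432]
(325, 255) [ 0.0113  0.0338 -0.0317]
(330, 300) [ 0.0071  0.0302 -0.058 ]
(345, 270) [ 0.0065  0.0419 -0.0364]
[[-0.013  -0.1297 -0.1032]
 [ 0.0251  0.0673  0.002 ]] [-0.0795 -0.0505 -0.0266]
```

Odd but consistent: the wrist, side and scene views all put the fingertips about 23 mm *behind* the reported TCP at this opening, instead of 19 mm ahead. So the fingers passed over the carton. I'll back off and go lower in steps, watching the force.

>>> arm_command(deltas="0.12 0 0 0 0 0;0.25 0 0 0 0 0;0.36 0 0 0 0 0;0.36 0 0 0 0 0;0.36 0 0.03 0 0 0;0.36 0 0.06 0 0 0;0.36 0 0.09 0 0 0;0.36 0 0.12 0 0 0;0.36 0 0.13 0 0 0;0.36 0 0.13 0 0 0")

```text
clock: 3.33
tool_pos: [0.3955, 0.3743, 0.0028]
eef_rot: [179.8, -0.1, -178.5]
wrist_force: [0.5, -1.4, -0.2]
width: 0.704
gripper_force: 0.0
```

Run:
```python
from h import *
go((-.14,.343,-.01,180),(-.07,.343,-.01,180))
for tag,cam in [('s2','scene'),('d2','side')]:
    p,d,K,T=grab(cam,tag); P=cloud(d,K,T); w=(P[...,:2]-O)@M
    m=(w[...,0]<-.1)&(w[...,0]>-.18)&(abs(w[...,1]-.345)<.06)&(P[...,2]>.006)&(P[...,2]<.1)&(p.max(-1)<110)
    q=np.c_[w[m],P[...,2][m]]; i=np.argsort(q[:,2]); print(tag,len(q),np.round(q[i][:24:3],3).tolist(), np.round(np.percentile(q,[2,98],axis=0),3))
```

```text
t 3.3333 tool f [-0.1422  0.3458] z 0.0028 rot [ 1.798e+02 -1.000e-01 -1.785e+02] F [ 0.5 -1.4 -0.2] w 0.7
(-0.14, 0.343, -0.01, 180) -> -0.011 -0.014 0.064 0.003 -0.002 -0.000
(-0.07, 0.343, -0.01, 180) -> -0.361 -0.014 0.063 0.003 -0.002 -0.000
s2 305 [[-0.143, 0.314, 0.022], [-0.134, 0.381, 0.027], [-0.148, 0.315, 0.029], [-0.135, 0.315, 0.03], [-0.153, 0.315, 0.03], [-0.131, 0.379, 0.032], [-0.132, 0.377, 0.033], [-0.153, 0.314, 0.034]] [[-0.151  0.288  0.029]
 [-0.126  0.403  0.098]]
d2 331 [[-0.134, 0.316, 0.028], [-0.134, 0.378, 0.031], [-0.133, 0.315, 0.033], [-0.131, 0.312, 0.033], [-0.133, 0.386, 0.036], [-0.131, 0.384, 0.036], [-0.133, 0.31, 0.038], [-0.135, 0.387, 0.04]] [[-0.151  0.288  0.033]
 [-0.124  0.403  0.099]]
```

>>> arm_command(deltas="0 0 0.035 0 0 0;0 0 0.07 0 0 0;-0.02 0 0.07 0 0 0;-0.05 0 0.07 0 0 0;-0.08 0 0.07 0 0 0;-0.11 0 0.07 0 0 0;-0.14 0 0.07 0 0 0;-0.17 0 0.07 0 0 0;-0.2 0 0.07 0 0 0;-0.22 0 0.07 0 0 0;-0.22 0 0.07 0 0 0")

```text
clock: 4.35
tool_pos: [0.441, 0.3763, -0.0097]
eef_rot: [179.8, 0.1, -178.5]
wrist_force: [-0.7, -0.5, 0.0]
width: 0.702
gripper_force: 0.0
```

Run:
```python
from h import *
go((-.071,.343,-.01,180)); rects('s3','scene'); rects('d3','side')
```

```text
t 4.35 tool f [-0.0967  0.3466] z -0.0097 rot [ 1.798e+02  1.000e-01 -1.785e+02] F [-0.7 -0.5  0. ] w 0.7
(-0.071, 0.343, -0.01, 180) -> -0.128 -0.018 0.001 0.006 0.001 -0.000
s3 low [array([ -4. , 198.5]), array([120. ,  36.8]), np.float64(0.1)] 604
s3 low [array([-38.2, 341.6]), array([ 89.3, 133. ]), np.float64(74.0)] 1685
s3 up [array([ -4.6, 133.9]), array([122.6,  86.7]), np.float64(0.6)] 1327
s3 mag [array([-2.8, -5.6]), array([ 92.2, 126.7]), np.float64(89.5)] 1162
s3 mag2 [array([ 1.6, 42.3]), array([ 27.4, 134.4]), np.float64(82.1)] 181
d3 low [array([ -8.6, 199.3]), array([111.3,  38.6]), np.float64(0.0)] 423
d3 low [array([-36.3, 344.8]), array([ 96.5, 142.3]), np.float64(80.3)] 1177
d3 up [array([ -2.9, 136.5]), array([126.1,  83.3]), np.float64(1.0)] 1016
d3 mag [array([ 0.4, -0. ]), array([139.2,  99.7]), np.float64(0.1)] 1000
```

>>> arm_command(deltas="-0.025 0 0 0 0 0;-0.05 0 0 0 0 0;-0.075 0 0 0 0 0;-0.1 0 0 0 0 0;-0.12 0 0 0 0 0;-0.12 0 0 0 0 0;-0.12 0 0 0 0 0")

```text
clock: 5.03
tool_pos: [0.4644, 0.377, -0.0098]
eef_rot: [179.8, 0.0, -178.5]
wrist_force: [1.1, 0.3, -0.3]
width: 0.701
gripper_force: 0.0
```

Run:
```python
from h import *
go((-.071,.343,-.01,180)); rects('s4','scene'); rects('d4','side')
```

```text
t 5.0333 tool f [-0.0732  0.3466] z -0.0098 rot [ 179.8    0.  -178.5] F [ 1.1  0.3 -0.3] w 0.7
(-0.071, 0.343, -0.01, 180) -> -0.011 -0.018 0.001 0.005 0.001 -0.000
s4 low [array([ -3.9, 198.4]), array([ 37. , 119.6]), np.float64(89.8)] 603
s4 low [array([-16.2, 341. ]), array([ 88.2, 133.7]), np.float64(71.5)] 1688
s4 up [array([ -4.9, 133.6]), array([122.8,  86.8]), np.float64(1.2)] 1329
s4 mag [array([-3.1, -2.1]), array([ 99.8, 126.7]), np.float64(89.6)] 1186
s4 mag2 [array([ 0.7, 41.6]), array([ 25.2, 134.5]), np.float64(83.6)] 194
d4 low [array([ -7.4, 199.2]), array([ 38.3, 114.4]), np.float64(90.0)] 420
d4 low [array([-14.6, 344.8]), array([ 97.6, 130.2]), np.float64(78.8)] 1146
d4 up [array([ -4.1, 136.7]), array([126.5,  83.3]), np.float64(1.3)] 1021
d4 mag [array([1.4, 0.2]), array([139.7,  99.4]), np.float64(0.2)] 1005
```

View pics/d4.png

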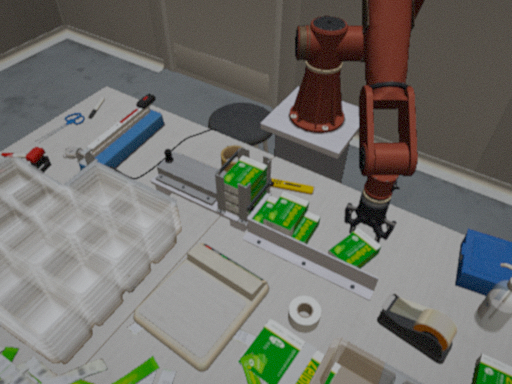

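The side view shows the carton at (353,250) close to the fence, pushed by the fingers at (370,220). The height masks include the fingers, so I'll remeasure the carton without the dark pixels.

```bash
sed -i "s/fy<b\[3\]))/fy<b[3])\&(p.max(-1)>100))/" h.py
cat >> h.py <<'E'
def green(tag,zt=.038,b=(-.14,.075,.2,.43)):
    p,d,K,T=load(tag); P=cloud(d,K,T); w=(P[...,:2]-O)@M; fx,fy=w[...,0],w[...,1]
    h=cv2.cvtColor(p,cv2.COLOR_RGB2HSV)
    m=((P[...,2]>zt-.006)&(P[...,2]<zt+.007)&(fx>b[0])&(fx<b[1])&(fy>b[2])&(fy<b[3])&(p.max(-1)>90)).astype(np.uint8)
    N,l,s,c=cv2.connectedComponentsWithStats(m,connectivity=4)
    for k in range(1,N):
        if s[k,4]<200: continue
        q=(w[l==k]*1000).astype(np.float32)
        r=cv2.minAreaRect(q); print(tag,[np.round(v,1) for v in r],'minmax',np.percentile(q,[1,99],axis=0).round(1).tolist(),s[k,4])
E
python3 - <<'E'
from h import *
green('s4'); green('d4')
E
```

```text
s4 [array([ -3.4, 207.7]), array([120.6,  15.5]), np.float64(0.3)] minmax [[-62.1, 200.2], [55.5, 215.3]] 250
s4 [array([-10.4, 340.5]), array([ 84.4, 121.9]), np.float64(70.3)] minmax [[-71.5, 289.8], [52.9, 392.6]] 1612
d4 [array([-11.3, 342.8]), array([ 86.7, 126.1]), np.float64(71.6)] minmax [[-72.4, 291.4], [45.1, 396.0]] 1090
d4 [array([ 68.5, 315.1]), array([228.7,   7.8]), np.float64(89.8)] minmax [[65.0, 202.8], [70.6, 426.8]] 258
```

The near corner slipped between the open fingers, so the carton turned slightly the wrong way (about 19° askew). I'll push its long +y side instead, with a wider finger line; that turns it square.

Run:
```python
from h import *
go((-.12,.346,-.01,180),(-.12,.38,.08,150),(-.012,.45,.08,90))
```

```text
t 5.1333 tool f [-0.0738  0.3465] z -0.0099 rot [ 179.8    0.  -178.4] F [-0.2  0.2 -0.3] w 0.7
(-0.12, 0.346, -0.01, 180) -> 0.231 -0.003 0.001 0.005 0.000 0.000
(-0.12, 0.38, 0.08, 150) -> 0.231 0.169 -0.449 0.005 -0.001 0.667
(-0.012, 0.45, 0.08, 90) -> -0.309 0.519 -0.447 0.004 -0.004 2.000
```

>>> arm_command(deltas="0.12 0 0 0 0 0;0.231 0 0 0 0 0;0.231 0 -0.15 0 0 0.15;0.231 0.05 -0.3 0 0 0.3;0.231 0.15 -0.449 0 0 0.45;0.15 0.3 -0.449 0 0 0.6;0 0.45 -0.449 0 0 0.75;-0.15 0.519 -0.449 0 0 0.9;-0.25 0.519 -0.449 0 0 1;-0.25 0.519 -0.449 0 0 1", grip=0.9)

```text
clock: 5.97
tool_pos: [0.5152, 0.4828, 0.0812]
eef_rot: [179.6, -0.0, 136.4]
wrist_force: [-0.2, 0.2, 1.0]
width: 0.902
gripper_force: 0.0
```

Run:
```python
from h import *
go((-.012,.45,.08,90),(-.012,.45,-.01,90))
```

```text
t 5.9667 tool f [-0.0196  0.451 ] z 0.0812 rot [179.6  -0.  136.4] F [-0.2  0.2  1. ] w 0.9
(-0.012, 0.45, 0.08, 90) -> -0.030 0.024 0.006 0.009 -0.005 0.997
(-0.012, 0.45, -0.01, 90) -> -0.031 0.020 0.456 0.009 -0.005 0.997
```

>>> arm_command(deltas="-0.03 0.02 0 0 0 0.15;-0.03 0.02 0 0 0 0.3;-0.03 0.02 0 0 0 0.45;-0.03 0.02 0 0 0 0.6;-0.03 0.02 0 0 0 0.75;-0.03 0.02 0.1 0.009 -0.005 0.9;-0.03 0.02 0.25 0.009 -0.005 0.997;-0.03 0.02 0.38 0.009 -0.005 0.997;-0.03 0.02 0.45 0.009 -0.005 0.997;-0.03 0.02 0.455 0.009 -0.005 0.997;-0.03 0.02 0.455 0.009 -0.005 0.997")

```text
clock: 6.88
tool_pos: [0.5166, 0.48, -0.012]
eef_rot: [-179.6, 0.2, 91.7]
wrist_force: [-0.7, 0.8, 0.3]
width: 0.895
gripper_force: 0.0
```

Run:
```python
from h import *
go((-.012,.36,-.01,90),(-.012,.309,-.01,90))
grab('scene','s5');green('s5');grab('side','d5'); green('d5')
```

```text
t 6.8833 tool f [-0.0183  0.4481] z -0.012 rot [-179.6    0.2   91.7] F [-0.7  0.8  0.3] w 0.9
(-0.012, 0.36, -0.01, 90) -> -0.441 0.030 -0.008 -0.010 0.005 0.004
(-0.012, 0.309, -0.01, 90) -> -0.696 0.029 -0.007 -0.010 0.005 0.004
s5 [array([ -2.9, 207.8]), array([121.5,  16.3]), np.float64(0.7)] minmax [[-62.1, 200.1], [55.8, 215.4]] 254
s5 [array([ -5. , 338.6]), array([ 84.2, 111.1]), np.float64(70.5)] minmax [[-49.1, 288.4], [53.4, 383.0]] 1262
d5 [array([ -9., 343.]), array([ 84.4, 125.8]), np.float64(69.9)] minmax [[-72.9, 291.6], [45.2, 395.2]] 1074
d5 [array([ 68. , 315.5]), array([228. ,   6.8]), np.float64(90.0)] minmax [[64.9, 203.5], [71.0, 427.5]] 267
```

>>> arm_command(deltas="-0.05 0.02 0 0 0 0;-0.12 0.03 0 0 0 0;-0.16 0.03 0 0 0 0;-0.19 0.03 0 0 0 0;-0.22 0.03 0 0 0 0;-0.25 0.03 0 0 0 0;-0.28 0.03 0 0 0 0;-0.31 0.03 0 0 0 0;-0.34 0.03 0 0 0 0;-0.37 0.03 0 0 0 0;-0.4 0.03 0 0 0 0;-0.4 0.03 0 0 0 0")

```text
clock: 7.98
tool_pos: [0.5263, 0.3996, -0.0108]
eef_rot: [-179.7, 0.2, 91.7]
wrist_force: [-0.1, 0.2, 0.4]
width: 0.903
gripper_force: 0.0
```

Run:
```python
from h import *
go((-.012,.36,-.01,90),(-.012,.309,-.01,90))
grab('scene','s6');green('s6');grab('side','d6'); green('d6')
```

```text
t 7.9833 tool f [-0.0108  0.3675] z -0.0108 rot [-179.7    0.2   91.7] F [-0.1  0.2  0.4] w 0.9
(-0.012, 0.36, -0.01, 90) -> -0.038 -0.006 -0.004 -0.007 0.004 0.003
(-0.012, 0.309, -0.01, 90) -> -0.293 -0.007 -0.003 -0.007 0.004 0.003
s6 [array([  7.5, 208. ]), array([15.9, 99.7]), np.float64(89.8)] minmax [[-39.9, 200.2], [56.2, 215.7]] 201
s6 [array([  8.8, 308.2]), array([71.8, 97.4]), np.float64(89.4)] minmax [[-32.3, 273.3], [56.4, 338.6]] 677
d6 [array([ -7.2, 315.2]), array([111.3,  81. ]), np.float64(1.3)] minmax [[-59.1, 276.6], [46.7, 351.3]] 840
d6 [array([ 67.9, 314.7]), array([229.3,   7.2]), np.float64(89.8)] minmax [[64.9, 202.3], [70.6, 427.5]] 262
```

>>> arm_command(deltas="-0.03 0 0 0 0 0;-0.06 0 0 0 0 0;-0.09 0 0 0 0 0;-0.12 0 0 0 0 0;-0.15 0 0 0 0 0;-0.18 0 0 0 0 0;-0.21 0 0 0 0 0;-0.24 0 0 0 0 0;-0.26 0 0 0 0 0;-0.27 0 0 0 0 0;-0.27 0 0 0 0 0")

```text
clock: 9.0
tool_pos: [0.5279, 0.3462, -0.0106]
eef_rot: [-179.7, 0.2, 91.7]
wrist_force: [-0.0, -0.0, -0.5]
width: 0.901
gripper_force: 0.0
```

Run:
```python
from h import *
go((-.012,.309,-.01,90))
grab('side','d7'); green('d7'); grab('scene','s7');green('s7')
```

```text
t 9.0 tool f [-0.0106  0.3141] z -0.0106 rot [-179.7    0.2   91.7] F [-0.  -0.  -0.5] w 0.9
(-0.012, 0.309, -0.01, 90) -> -0.026 -0.007 -0.003 -0.007 0.004 0.003
d7 [array([ -7.2, 263. ]), array([110.5,  82. ]), np.float64(1.5)] minmax [[-58.5, 223.8], [46.5, 296.6]] 758
d7 [array([ 67.3, 316. ]), array([226.8,   7.4]), np.float64(89.9)] minmax [[64.3, 203.2], [70.9, 427.6]] 256
s7 [array([  6.4, 246.9]), array([ 93.6, 101.1]), np.float64(89.9)] minmax [[-37.3, 200.5], [56.2, 285.2]] 749
```

Still free, with a gap of about 6 mm. I'll creep up until it touches.

>>> arm_command(deltas="-0.01 0 0 0 0 0;-0.02 0 0 0 0 0;-0.025 0 0 0 0 0;-0.03 0 0 0 0 0;-0.03 0 0 0 0 0")

```text
clock: 9.52
tool_pos: [0.528, 0.3408, -0.0106]
eef_rot: [-179.7, 0.1, 91.7]
wrist_force: [-0.4, 0.3, -0.2]
width: 0.9
gripper_force: 0.0
```

>>> arm_command(deltas="-0.004 0 0 0 0 0;-0.008 0 0 0 0 0;-0.012 0 0 0 0 0;-0.012 0 0 0 0 0")

```text
clock: 9.85
tool_pos: [0.5282, 0.3387, -0.0104]
eef_rot: [-179.7, 0.1, 91.7]
wrist_force: [0.3, 0.9, -0.6]
width: 0.902
gripper_force: 0.7
```

>>> arm_command(deltas="-0.005 0 0 0 0 0;-0.01 0 0 0 0 0;-0.01 0 0 0 0 0")

```text
clock: 10.1
tool_pos: [0.5286, 0.3386, -0.01]
eef_rot: [-179.8, -0.1, 91.6]
wrist_force: [-0.5, 6.2, -1.4]
width: 0.9
gripper_force: 3.2
```

>>> arm_command(deltas="-0.005 0 0 0 0 0;-0.01 0 0 0 0 0;-0.01 0 0 0 0 0")

```text
clock: 10.35
tool_pos: [0.5287, 0.3386, -0.0097]
eef_rot: [-179.8, -0.3, 91.6]
wrist_force: [0.0, 10.9, -2.3]
width: 0.904
gripper_force: 5.8
```

>>> arm_command(deltas="0.05 0 0 0 0 0;0.15 0 0 0 0 0;0.25 0 -0.1 0 0 0;0.4 0 -0.3 0 0 0;0.5 -0.2 -0.5 0 0 0;0.55 -0.4 -0.6 0 0 0;0.55 -0.6 -0.6 0 0 0;0.55 -0.6 -0.6 0 0 0")

```text
clock: 11.02
tool_pos: [0.4036, 0.4426, 0.1127]
eef_rot: [-179.8, 0.1, 91.8]
wrist_force: [0.2, 0.0, -0.5]
width: 0.902
gripper_force: 0.0
```

Run:
```python
from h import *
go((-.12,.257,.05,180))
for t,c in [('s8','scene'),('d8','side')]:
    grab(c,t); green(t,b=(-.14,.06,.18,.43)); green(t,.0765,(-.1,.09,.06,.3))
    p,d,K,T=load(t); P=cloud(d,K,T); w=(P[...,:2]-O)@M; m=(P[...,2]>.03)&(P[...,2]<.044)&(p.max(-1)>90)
    for lo,hi in [(.185,.21),(.225,.29)]:
        q=w[m&(w[...,1]>lo)&(w[...,1]<hi)&(abs(w[...,0])<.09)]; 
        e=[q[(abs(q[:,1]-yy)<.005)][:,0].min() for yy in np.arange(lo+.005,hi-.004,.01)]
        print(t,'near-edge x',np.round(np.array(e)*1000,1))
```

```text
t 11.0167 tool f [-0.1322  0.4139] z 0.1127 rot [-1.798e+02  1.000e-01  9.180e+01] F [ 0.2  0.  -0.5] w 0.9
(-0.12, 0.257, 0.05, 180) -> -0.784 0.059 0.314 -0.005 -0.002 -1.994
s8 [array([ -2.5, 238.7]), array([121.2, 117.5]), np.float64(0.0)] minmax [[-59.9, 181.4], [55.8, 294.6]] 1893
s8 [array([ -4.5, 133.5]), array([122.2,  87.4]), np.float64(0.7)] minmax [[-64.5, 92.5], [55.5, 174.3]] 1255
s8 near-edge x [-62.8 -62.2]
s8 near-edge x [-60.5 -59.5 -61.6 -60.2 -61.2 -59.3]
d8 [array([ -7.5, 238.8]), array([112.9, 117.5]), np.float64(0.2)] minmax [[-59.6, 181.6], [46.3, 296.3]] 1268
d8 [array([ -3.2, 135.8]), array([125. ,  82.9]), np.float64(1.1)] minmax [[-63.6, 95.5], [57.7, 175.9]] 968
d8 near-edge x [-61.5 -61.9]
d8 near-edge x [-63.5 -56.4 -58.6 -60.6 -60.2 -61.6]
```

View pics/d8.png

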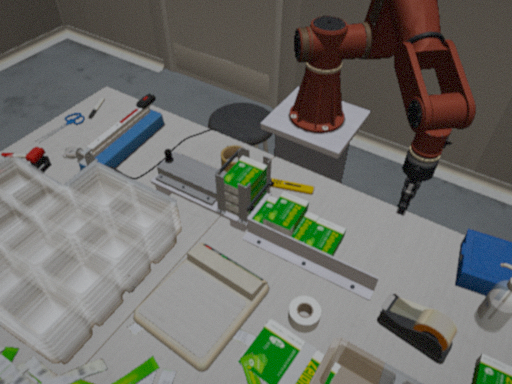

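The side view shows the bottom course closed: loose carton at (318,235) flush with row_2 and along the fence, near edges within 2 mm. Next is the knob: first a hover over it with the fingers along the feeder's y.

Run:
```python
from h import *
go((-.13,.24,.22,45))
for t in ['s8','d8']:
    p,d,K,T=load(t); P=cloud(d,K,T); w=(P[...,:2]-O)@M; z=P[...,2]
    m=(abs(w[...,0])<.03)&(abs(w[...,1]+.272)<.03)&(z>.085)&(z<.125); q=np.c_[w[m],z[m]]
    print(t,'knob',np.percentile(q,[3,50,97],axis=0).round(4).tolist(),len(q))
    m=(abs(w[...,0])<.1)&(abs(w[...,1])<.08)&(z>.16)&(z<.26); print('posts z',np.percentile(z[m],[50,90,99]).round(3),m.sum())
```

```text
t 11.1167 tool f [-0.1332  0.4131] z 0.1113 rot [-179.7    0.2   91.9] F [ 0.5  0.2 -0.2] w 0.9
(-0.13, 0.24, 0.22, 45) -> -0.867 0.008 -0.541 -0.004 0.006 1.008
s8 knob [[-0.0092, -0.2816, 0.0888], [0.0008, -0.2694, 0.1083], [0.0097, -0.2641, 0.1163]] 70
posts z [0.172 0.18  0.183] 420
d8 knob [[-0.0075, -0.2813, 0.0893], [0.0049, -0.2689, 0.106], [0.0124, -0.2621, 0.1126]] 67
posts z [0.171 0.177 0.179] 363
```

>>> arm_command(deltas="-0.05 0 -0.2 0 0 0.1;-0.15 0 -0.4 0 0 0.25;-0.3 0 -0.55 0 0 0.4;-0.45 0 -0.65 0 0 0.55;-0.6 0 -0.7 0 0 0.7;-0.75 0 -0.7 0 0 0.85;-0.9 0 -0.7 0 0 1;-1 0 -0.7 0 0 1;-1 0 -0.7 0 0 1", grip=0.65)

```text
clock: 11.87
tool_pos: [0.4131, 0.2378, 0.2503]
eef_rot: [180.0, 0.4, 46.4]
wrist_force: [0.2, -0.0, -0.5]
width: 0.645
gripper_force: 0.0
```

Run:
```python
from h import *
go((-.13,.06,.25,20),(-.09,.06,.25,0))
```

```text
t 11.8667 tool f [-0.1283  0.2088] z 0.2503 rot [180.    0.4  46.4] F [ 0.2 -0.  -0.5] w 0.64
(-0.13, 0.06, 0.25, 20) -> -0.531 0.521 0.006 0.003 0.009 0.553
(-0.09, 0.06, 0.25, 0) -> -0.390 0.662 0.005 0.004 0.008 0.998
```

>>> arm_command(deltas="-0.1 0.1 0 0 0 0.13;-0.22 0.22 0 0 0 0.27;-0.34 0.34 0 0 0 0.4;-0.46 0.46 0 0 0 0.53;-0.58 0.58 0 0 0 0.66;-0.7 0.7 0 0 0 0.8;-0.82 0.82 0 0 0 0.93;-0.92 0.92 0 0.004 0.008 0.998;-0.92 0.92 0 0.004 0.008 0.998")

```text
clock: 12.62
tool_pos: [0.4207, -0.023, 0.2511]
eef_rot: [180.0, 0.0, 1.4]
wrist_force: [0.6, 0.1, 0.4]
width: 0.649
gripper_force: 0.0
```

Run:
```python
from h import *
go((.001,-.272,.20,0),(.001,-.272,.14,0))
```

```text
t 12.6167 tool f [-0.1278 -0.0521] z 0.2511 rot [180.    0.    1.4] F [0.6 0.1 0.4] w 0.65
(0.001, -0.272, 0.2, 0) -> 0.647 1.098 0.256 0.001 0.000 -0.004
(0.001, -0.272, 0.14, 0) -> 0.647 1.097 0.556 0.001 0.000 -0.004
```

>>> arm_command(deltas="0.05 0.2 0 0 0 0;0.15 0.4 0 0 0 0;0.3 0.6 0 0 0 0;0.45 0.8 0.1 0 0 0;0.6 0.95 0.2 0 0 0;0.647 1 0.25 0 0 0;0.647 1 0.25 0 0 0;0.647 1 0.25 0 0 0")

```text
clock: 13.28
tool_pos: [0.5552, -0.2141, 0.1959]
eef_rot: [-179.6, 0.4, 1.8]
wrist_force: [-0.3, -0.2, 0.2]
width: 0.649
gripper_force: 0.0
```

Run:
```python
from h import *
go((.001,-.272,.14,0),(.001,-.272,.064,0))
p,d,K,T=grab('wrist','w2'); P=cloud(d,K,T); w=(P[...,:2]-O)@M; z=P[...,2]
m=(abs(w[...,0])<.035)&(abs(w[...,1]+.272)<.035)&(z>.09)&(z<.125); q=np.c_[w[m],z[m]]
print('knob',np.percentile(q,[2,50,98],axis=0).round(4).tolist(),len(q))
m2=m&(z>.108); q=w[m2]; print('top',cv2.minEnclosingCircle((q*1000).astype(np.float32)),len(q))
```

```text
t 13.2833 tool f [ 0.0016 -0.2467] z 0.1959 rot [-179.6    0.4    1.8] F [-0.3 -0.2  0.2] w 0.65
(0.001, -0.272, 0.14, 0) -> -0.001 0.128 0.279 -0.009 0.009 0.004
(0.001, -0.272, 0.064, 0) -> 0.002 0.131 0.659 -0.009 0.009 0.004
knob [[-0.0084, -0.2838, 0.0924], [0.0034, -0.2737, 0.1131], [0.0109, -0.2641, 0.1149]] 703
top ((0.3740266263484955, -274.5328063964844), 11.234392166137695) 570
```

View pics/w2.png

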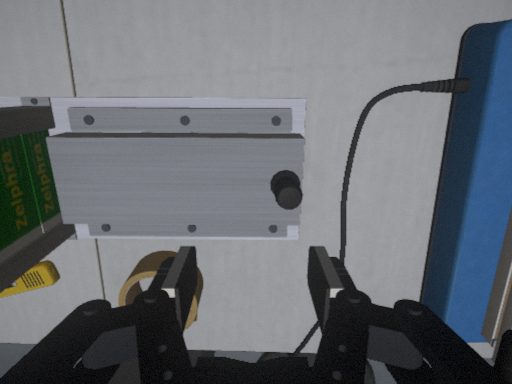

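The wrist view shows the knob's top at (288,197). It measures as feeder (0, −274.5 mm), which agrees with the nominal pose. I'll lower the open fingers on both sides of it.

>>> arm_command(deltas="0 0.07 0.05 0 0 0;0 0.141 0.1 -0.005 0.005 0;0 0.141 0.15 -0.009 0.009 0.004;0 0.141 0.25 -0.009 0.009 0.004;0 0.141 0.35 -0.009 0.009 0.004;0 0.141 0.45 -0.009 0.009 0.004;0 0.141 0.54 -0.009 0.009 0.004;0 0.141 0.6 -0.009 0.009 0.004;0 0.141 0.65 -0.009 0.009 0.004;0 0.141 0.66 -0.009 0.009 0.004;0 0.141 0.66 -0.009 0.009 0.004")

```text
clock: 14.25
tool_pos: [0.556, -0.2416, 0.0678]
eef_rot: [179.8, -0.3, 1.6]
wrist_force: [-0.6, -0.2, -0.7]
width: 0.649
gripper_force: 0.0
```

Run:
```python
from h import *
go((.0004,-.2745,.064,0))
for t,c in [('s9','scene'),('d9','side')]:
    p,d,K,T=grab(c,t); P=cloud(d,K,T); w=(P[...,:2]-O)@M; z=P[...,2]
    for s,n in [(-1,'rear'),(1,'front')]:
        m=(abs(w[...,0])<.025)&(s*(w[...,1]+.2745)>.017)&(s*(w[...,1]+.2745)<.06)&(z>.05)&(z<.16)&(p.max(-1)<100)
        q=np.c_[w[m],z[m]]; i=np.argsort(q[:,2]); print(t,n,len(q),np.round(q[i][:6:2],3).tolist(), np.percentile(q,[3,97],axis=0).round(3).tolist())
```

```text
t 14.25 tool f [ 0.0016 -0.2742] z 0.0678 rot [179.8  -0.3   1.6] F [-0.6 -0.2 -0.7] w 0.65
(0.0004, -0.2745, 0.064, 0) -> -0.006 0.001 0.019 0.005 -0.008 0.001
s9 rear 50 [[0.009, -0.304, 0.09], [0.005, -0.304, 0.092], [0.012, -0.303, 0.096]] [[-0.009, -0.328, 0.092], [0.016, -0.295, 0.158]]
s9 front 112 [[-0.008, -0.253, 0.073], [0.006, -0.253, 0.075], [-0.007, -0.241, 0.089]] [[-0.01, -0.25, 0.081], [0.015, -0.216, 0.158]]
d9 rear 146 [[-0.006, -0.299, 0.09], [0.001, -0.301, 0.091], [-0.009, -0.301, 0.092]] [[-0.007, -0.332, 0.092], [0.018, -0.295, 0.159]]
d9 front 150 [[0.007, -0.239, 0.087], [0.007, -0.238, 0.091], [0.011, -0.246, 0.095]] [[-0.01, -0.25, 0.095], [0.017, -0.215, 0.158]]
```

>>> arm_command(deltas="-0.003 0 0.01 0 0 0;-0.003 0 0.01 0 0 0;-0.003 0 0.01 0 0 0;-0.003 0 0.01 0 0 0", grip=0.38)

```text
clock: 14.68
tool_pos: [0.5562, -0.2421, 0.0667]
eef_rot: [179.7, -0.4, 1.6]
wrist_force: [-1.3, 0.7, -0.2]
width: 0.382
gripper_force: 0.0
```

Run:
```python
from h import *
go((.0004,-.117,.064,0))
for t,c in [('s10','scene'),('d10','side')]:
    p,d,K,T=grab(c,t); P=cloud(d,K,T); w=(P[...,:2]-O)@M; z=P[...,2]
    m=(abs(w[...,0])<.12)&(w[...,1]>-.1)&(w[...,1]<.08)&(z>.165)&(z<.19); print(t,'posts',np.percentile(w[m],[1,99],axis=0).round(3).tolist())
    for zl in np.arange(.09,.26,.02):
        m=(abs(w[...,0])<.06)&(w[...,1]>-.38)&(w[...,1]<-.1)&(z>zl)&(z<zl+.02)
        if m.sum()>8: print(round(zl,3),np.percentile(w[m][:,1],[1,99]).round(3),np.percentile(w[m][:,0],[1,99]).round(3),m.sum())
```

```text
t 14.6833 tool f [ 0.0017 -0.2747] z 0.0667 rot [179.7  -0.4   1.6] F [-1.3  0.7 -0.2] w 0.38
(0.0004, -0.117, 0.064, 0) -> -0.006 -0.789 0.010 0.006 -0.009 0.001
s10 posts [[-0.067, -0.057], [0.067, 0.048]]
0.09 [-0.295 -0.244] [-0.011  0.012] 49
0.11 [-0.299 -0.23 ] [-0.004  0.013] 27
0.13 [-0.323 -0.221] [-0.01   0.016] 54
0.15 [-0.304 -0.212] [-0.017  0.017] 79
0.17 [-0.286 -0.207] [-0.019  0.019] 124
0.19 [-0.261 -0.229] [-0.013  0.012] 52
0.21 [-0.276 -0.234] [-0.029  0.037] 131
0.23 [-0.277 -0.235] [-0.034  0.036] 145
0.25 [-0.285 -0.236] [-0.034  0.036] 178
d10 posts [[-0.068, -0.054], [0.069, 0.05]]
0.09 [-0.3   -0.241] [-0.006  0.013] 99
0.11 [-0.313 -0.226] [-0.011  0.015] 84
0.13 [-0.326 -0.216] [-0.011  0.016] 137
0.15 [-0.335 -0.209] [-0.012  0.02 ] 156
0.17 [-0.335 -0.206] [-0.01   0.021] 207
0.19 [-0.268 -0.229] [-0.008  0.035] 58
0.21 [-0.289 -0.234] [-0.019  0.038] 147
0.23 [-0.291 -0.232] [-0.019  0.039] 164
0.25 [-0.301 -0.233] [-0.024  0.037] 167
```

Run:
```python
from h import *
for t in ['s8','d8','w2']:
    p,d,K,T=load(t); P=cloud(d,K,T); w=(P[...,:2]-O)@M; z=P[...,2]
    m=(abs(w[...,0])<.045)&(w[...,1]>-.09)&(w[...,1]<-.02)&(z>.085)&(z<.2); q=np.c_[w[m],z[m]]
    for zl in np.arange(.085,.2,.02):
        k=(q[:,2]>zl)&(q[:,2]<zl+.02)
        if k.sum()>3: print(t,round(zl,3),'min y',np.percentile(q[k,1],[0,2,50]).round(3),k.sum())
```

```text
s8 0.145 min y [-0.056 -0.055 -0.034] 262
s8 0.165 min y [-0.058 -0.057 -0.053] 122
d8 0.145 min y [-0.053 -0.052 -0.033] 205
d8 0.165 min y [-0.056 -0.054 -0.051] 73
w2 0.085 min y [-0.052 -0.044 -0.042] 1743
w2 0.105 min y [-0.045 -0.044 -0.043] 1027
w2 0.125 min y [-0.044 -0.044 -0.043] 72
```

A crossbar at the magazine's rear top (y ≈ −0.057, z ≈ 0.17) would meet the gripper's knuckles, which reach 68 mm along the closing line. I'll turn the gripper by −60° round the knob and grip it there.

>>> arm_command(deltas="-0.006 0 0.01 0 0 0;-0.006 0 0.01 0 0 0;-0.006 0 0.01 0 0 0;-0.006 0 0.01 0 0 0.15;-0.006 0 0.01 0 0 0.3;-0.006 0 0.01 0 0 0.45;-0.006 0 0.01 0 0 0.6;-0.006 0 0.01 0 0 0.7;-0.006 0 0.01 0 0 0.7", grip=0.7)

```text
clock: 15.53
tool_pos: [0.5547, -0.2419, 0.0641]
eef_rot: [180.0, -0.4, -30.0]
wrist_force: [0.9, -0.6, -0.5]
width: 0.702
gripper_force: 0.0
```

Run:
```python
from h import *
go((.0004,-.2745,.064,-60)); print(telemetry.get_obs()['joint_positions'].round(1))
```

```text
t 15.5333 tool f [ 2.000e-04 -2.745e-01] z 0.0641 rot [180.   -0.4 -30. ] F [ 0.9 -0.6 -0.5] w 0.7
(0.0004, -0.2745, 0.064, -60) -> 0.001 -0.001 0.001 -0.002 -0.010 0.633
[-30.2  19.5 101.4  -0.   58.6  89.7]
```

>>> arm_command(deltas="0 0 0 0 0 0.15;0 0 0 0 0 0.3;0 0 0 0 0 0.45;0 0 0 0 -0.01 0.6;0 0 0 0 -0.01 0.633;0 0 0 0 -0.01 0.633")

```text
clock: 16.03
tool_pos: [0.5547, -0.242, 0.0642]
eef_rot: [-179.9, 0.0, -58.3]
wrist_force: [0.8, 0.1, -0.6]
width: 0.698
gripper_force: 0.0
```

>>> arm_command(deltas="0 0 0 0 0 0;0 0 0 0 0 0;0 0 0 0 0 0;0 0 0 0 0 0;0 0 0 0 0 0", grip=0.3)

```text
clock: 16.45
tool_pos: [0.5546, -0.2419, 0.0642]
eef_rot: [-179.9, 0.0, -58.3]
wrist_force: [0.6, -0.2, -0.0]
width: 0.302
gripper_force: 0.0
```

Run:
```python
from h import *
go((.0004,-.2745,.064,-60)); p,d,K,T=grab('wrist','w3');
```

```text
t 16.45 tool f [ 2.000e-04 -2.745e-01] z 0.0642 rot [-179.9    0.   -58.3] F [ 0.6 -0.2 -0. ] w 0.3
(0.0004, -0.2745, 0.064, -60) -> 0.000 -0.001 0.001 -0.002 0.001 0.002
```

View pics/w3.png

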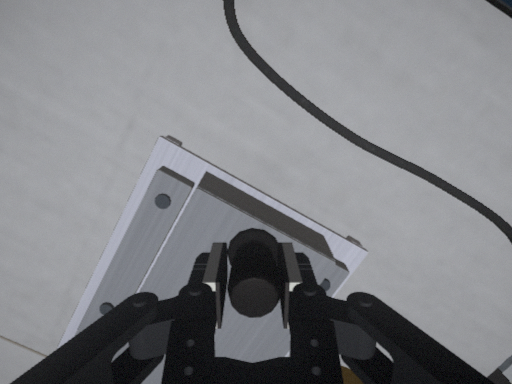

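The wrist view shows the knob at (255,290), centred between the pads. I'll close and push in.

>>> arm_command(deltas="0 0 0 0 0 0;0 0 0 0 0 0;0 0 0 0 0 0", grip=0)

```text
clock: 16.75
tool_pos: [0.5541, -0.2421, 0.0645]
eef_rot: [-180.0, 0.1, -58.4]
wrist_force: [-3.6, 0.2, 3.6]
width: 0.254
gripper_force: 58.9
```

>>> arm_command(deltas="-0.026 -0.015 0 0 0 0;-0.052 -0.03 0 0 0 0;-0.078 -0.045 0 0 0 0;-0.104 -0.06 0 0 0 0;-0.13 -0.075 0 0 0 0;-0.156 -0.09 0 0 0 0;-0.182 -0.105 0 0 0 0;-0.208 -0.12 0 0 0 0;-0.234 -0.135 0 0 0 0;-0.26 -0.15 0 0 0 0;-0.286 -0.165 0 0 0 0;-0.286 -0.165 0 0 0 0")

```text
clock: 17.75
tool_pos: [0.5523, -0.175, 0.0644]
eef_rot: [-179.9, 0.1, -58.3]
wrist_force: [-4.8, -1.2, 3.6]
width: 0.254
gripper_force: 59.3
```

Run:
```python
from h import *
go((.0004,-.2745+.14,.064,-60),(.0004,-.2745+.153,.064,-60))
grab('scene','s11');green('s11',.0765,(-.1,.09,.06,.32))
```

```text
t 17.75 tool f [-0.0003 -0.2076] z 0.0644 rot [-1.799e+02  1.000e-01 -5.830e+01] F [-4.8 -1.2  3.6] w 0.25
(0.0004, -0.1345, 0.064, -60) -> -0.314 -0.186 0.003 -0.001 0.002 0.003
(0.0004, -0.12150000000000002, 0.064, -60) -> -0.371 -0.219 0.003 -0.001 0.002 0.003
s11 [array([ -3.7, 117.2]), array([125.7, 116. ]), np.float64(1.7)] minmax [[-63.7, 61.2], [56.6, 174.0]] 1638
```

>>> arm_command(deltas="-0.026 -0.015 0 0 0 0;-0.052 -0.03 0 0 0 0;-0.078 -0.045 0 0 0 0;-0.104 -0.06 0 0 0 0;-0.13 -0.075 0 0 0 0;-0.156 -0.09 0 0 0 0;-0.182 -0.105 0 0 0 0;-0.208 -0.12 0 0 0 0;-0.234 -0.135 0 0 0 0;-0.26 -0.15 0 0 0 0;-0.286 -0.165 0 0 0 0;-0.312 -0.18 0 0 0 0")

```text
clock: 18.8
tool_pos: [0.5505, -0.1043, 0.0644]
eef_rot: [-180.0, -0.0, -58.4]
wrist_force: [-3.7, -3.6, 3.5]
width: 0.253
gripper_force: 59.4
```

Run:
```python
from h import *
go((.0004,-.2745+.153,.064,-60))
for t,c in [('s12','scene'),('d12','side')]: grab(c,t);green(t,.0765,(-.1,.09,.06,.32));green(t,.038,(-.1,.06,.08,.34))
```

```text
t 18.8 tool f [-0.0002 -0.1368] z 0.0644 rot [-180.    -0.   -58.4] F [-3.7 -3.6  3.5] w 0.25
(0.0004, -0.12150000000000002, 0.064, -60) -> -0.065 -0.041 0.002 -0.001 -0.000 0.002
s12 [array([ -2.1, 150.7]), array([123.6, 182. ]), np.float64(1.4)] minmax [[-62.7, 62.6], [58.1, 238.6]] 2732
s12 [array([ -1.7, 267.4]), array([ 57.7, 117.8]), np.float64(89.9)] minmax [[-59.4, 239.3], [55.7, 295.1]] 965
d12 [array([ -1.3, 152.2]), array([126.5, 184.1]), np.float64(0.6)] minmax [[-61.8, 65.2], [60.5, 241.7]] 2070
d12 [array([ -6.1, 270.5]), array([109.6,  55.4]), np.float64(0.3)] minmax [[-59.6, 243.2], [47.1, 297.1]] 615
```

Current visible strip of the last carton is about 55 mm and should be 41 mm, so about 14.5 mm remain. That agrees with the slide reckoning.

>>> arm_command(deltas="-0.02 -0.0115 0 0 0 0;-0.04 -0.023 0 0 0 0;-0.055 -0.032 0 0 0 0;-0.063 -0.037 0 0 0 0;-0.063 -0.037 0 0 0 0;-0.063 -0.037 0 0 0 0")

```text
clock: 19.4
tool_pos: [0.5501, -0.0894, 0.0644]
eef_rot: [-179.9, 0.1, -58.4]
wrist_force: [-3.8, -1.6, 4.6]
width: 0.255
gripper_force: 59.5
```

Run:
```python
from h import *
go((.0004,-.2745+.153,.064,-60),(.0004,-.2745,.064,-60))
for t,c in [('s13','scene'),('d13','side')]:
    grab(c,t);green(t,.0765,(-.1,.09,.06,.32));green(t,.038,(-.1,.06,.08,.34))
```

```text
t 19.4 tool f [-0.0002 -0.1219] z 0.0644 rot [-1.799e+02  1.000e-01 -5.840e+01] F [-3.8 -1.6  4.6] w 0.25
(0.0004, -0.12150000000000002, 0.064, -60) -> -0.000 -0.004 0.002 -0.001 0.001 0.002
(0.0004, -0.2745, 0.064, -60) -> 0.662 0.380 0.001 -0.001 0.001 0.002
s13 [array([ -1.8, 157.6]), array([124.9, 196.3]), np.float64(1.5)] minmax [[-62.3, 62.6], [57.8, 253.4]] 2927
s13 [array([ -1.7, 274.8]), array([117.5,  44. ]), np.float64(0.1)] minmax [[-59.2, 254.1], [56.1, 295.4]] 718
d13 [array([ -1.3, 158.7]), array([197.3, 128.7]), np.float64(89.7)] minmax [[-61.4, 62.7], [60.2, 255.3]] 2191
d13 [array([ -6. , 277.2]), array([ 41.6, 108.7]), np.float64(90.0)] minmax [[-58.7, 256.9], [46.6, 297.1]] 471
```

View pics/s13.png

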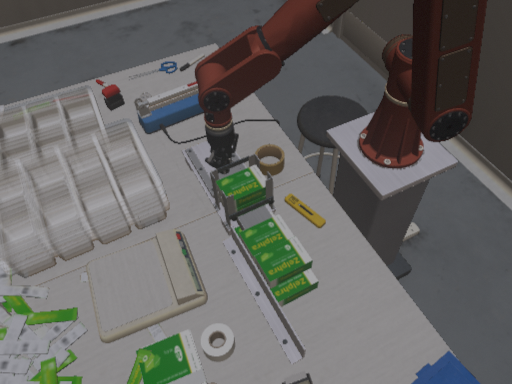

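The scene view shows the slide under the magazine and both upper cartons in line at (270,250), with about 41 mm of the third bottom carton showing at (295,288). Now the slide goes back.

>>> arm_command(deltas="0 0 0 0 0 0;0 0 0 0 0 0;0.026 0.015 0 0 0 0;0.052 0.03 0 0 0 0;0.078 0.045 0 0 0 0;0.104 0.06 0 0 0 0;0.13 0.075 0 0 0 0;0.156 0.09 0 0 0 0;0.182 0.105 0 0 0 0;0.208 0.12 0 0 0 0;0.234 0.135 0 0 0 0;0.26 0.15 0 0 0 0")

```text
clock: 20.5
tool_pos: [0.5516, -0.1481, 0.0644]
eef_rot: [-179.9, 0.2, -58.4]
wrist_force: [-5.8, 3.1, 7.4]
width: 0.249
gripper_force: 59.8
```

>>> arm_command(deltas="0.026 0.015 0 0 0 0;0.052 0.03 0 0 0 0;0.078 0.045 0 0 0 0;0.104 0.06 0 0 0 0;0.13 0.075 0 0 0 0;0.156 0.09 0 0 0 0;0.182 0.105 0 0 0 0;0.208 0.12 0 0 0 0;0.234 0.135 0 0 0 0;0.26 0.15 0 0 0 0;0.286 0.165 0 0 0 0;0.312 0.18 0 0 0 0")

```text
clock: 21.5
tool_pos: [0.5535, -0.2205, 0.0644]
eef_rot: [-179.9, 0.2, -58.4]
wrist_force: [-7.0, 1.9, 7.1]
width: 0.255
gripper_force: 59.8
```

Run:
```python
from h import *
go((.0004,-.2735,.064,-60),(.0004,-.2745,.064,-60))
```

```text
t 21.5 tool f [-0.0004 -0.2531] z 0.0644 rot [-179.9    0.2  -58.4] F [-7.   1.9  7.1] w 0.26
(0.0004, -0.2735, 0.064, -60) -> 0.090 0.048 0.002 -0.002 0.005 0.001
(0.0004, -0.2745, 0.064, -60) -> 0.094 0.050 0.002 -0.002 0.005 0.001
```

>>> arm_command(deltas="0.026 0.015 0 0 0 0;0.05 0.029 0 0 0 0;0.07 0.04 0 0 0 0;0.08 0.046 0 0 0 0;0.088 0.051 0 0 0 0;0.088 0.051 0 0 0 0;0.088 0.051 0 0 0 0")

```text
clock: 22.08
tool_pos: [0.5541, -0.2417, 0.0644]
eef_rot: [-179.9, 0.1, -58.4]
wrist_force: [-6.2, 0.1, 6.5]
width: 0.254
gripper_force: 59.8
```

>>> arm_command(deltas="0.003 0.002 0 0 0 0;0.006 0.003 0 0 0 0;0.006 0.003 0 0 0 0")

```text
clock: 22.33
tool_pos: [0.5541, -0.2425, 0.0644]
eef_rot: [-179.9, 0.2, -58.4]
wrist_force: [-6.1, 0.8, 8.0]
width: 0.253
gripper_force: 59.7
```

Run:
```python
from h import *
go((.0004,-.2745,.064,-60))
```

```text
t 22.3333 tool f [-0.0004 -0.2751] z 0.0644 rot [-179.9    0.2  -58.4] F [-6.1  0.8  8. ] w 0.25
(0.0004, -0.2745, 0.064, -60) -> -0.001 -0.005 0.002 -0.001 0.004 0.001
```

Fully back. I'll let go, lift straight up and check.

>>> arm_command(deltas="0 0 0 0 0 0;0 0 0 0 0 0;0 0 0 0 0 0;0 0 -0.03 0 0 0;0 0 -0.1 0 0 0;0 0 -0.25 0 0 0;0 0 -0.4 0 0 0;0 0 -0.55 0 0 0;0 0 -0.7 0 0 0;0 0 -0.7 0 0 0", grip=0.65)

```text
clock: 23.17
tool_pos: [0.5597, -0.2458, 0.2145]
eef_rot: [-179.4, -0.8, -58.4]
wrist_force: [0.4, -0.3, 1.9]
width: 0.653
gripper_force: 0.0
```

Run:
```python
from h import *
go((.0004,-.2745,.2,-60))
for t,c in [('s14','scene'),('d14','side')]:
    p,d,K,T=grab(c,t);green(t,.0765,(-.1,.09,.06,.32));green(t,.038,(-.1,.06,.08,.34)); green(t,.116,(-.07,.07,-.05,.05))
    P=cloud(d,K,T); w=(P[...,:2]-O)@M; z=P[...,2]
    m=(abs(w[...,0])<.03)&(abs(w[...,1]+.27)<.03)&(z>.1)&(z<.125); print('knob',np.percentile(np.c_[w[m],z[m]],[3,50,97],axis=0).round(4).tolist())
a=np.hstack([cv2.resize(load(t)[0][y:y+170,x:x+130],None,fx=3,fy=3) for t,y,x in [('s14',120,195),('d14',130,150)]])
cv2.imwrite('pics/c14.png',a[:,:,::-1])
```

```text
t 23.1667 tool f [ 0.0052 -0.2785] z 0.2145 rot [-179.4   -0.8  -58.4] F [ 0.4 -0.3  1.9] w 0.65
(0.0004, -0.2745, 0.2, -60) -> -0.030 0.011 0.072 -0.013 -0.018 0.002
s14 [array([ -2.6, 172.6]), array([125.1, 166.5]), np.float64(0.5)] minmax [[-63.0, 92.0], [58.3, 253.3]] 2655
s14 [array([ -2.1, 274.5]), array([ 44. , 117.8]), np.float64(89.6)] minmax [[-59.3, 254.0], [56.0, 295.3]] 715
s14 [array([-0.9, -8.3]), array([ 83.9, 123.2]), np.float64(89.3)] minmax [[-60.2, -48.1], [57.8, 32.0]] 908
knob [[-0.0092, -0.2833, 0.1015], [-0.0, -0.2708, 0.1121], [0.0092, -0.2638, 0.1176]]
d14 [array([ -1.2, 174.6]), array([125.8, 168.4]), np.float64(2.1)] minmax [[-61.5, 94.5], [60.1, 255.1]] 1997
d14 [array([ -5.9, 276.9]), array([ 41.3, 110.4]), np.float64(89.4)] minmax [[-58.1, 256.7], [46.1, 297.0]] 472
d14 [array([-2.4, -8. ]), array([ 86.8, 129.4]), np.float64(87.8)] minmax [[-65.0, -47.4], [61.1, 34.4]] 691
knob [[-0.0069, -0.283, 0.1008], [0.0041, -0.2715, 0.1095], [0.011, -0.2626, 0.1139]]
```

View pics/c14.png

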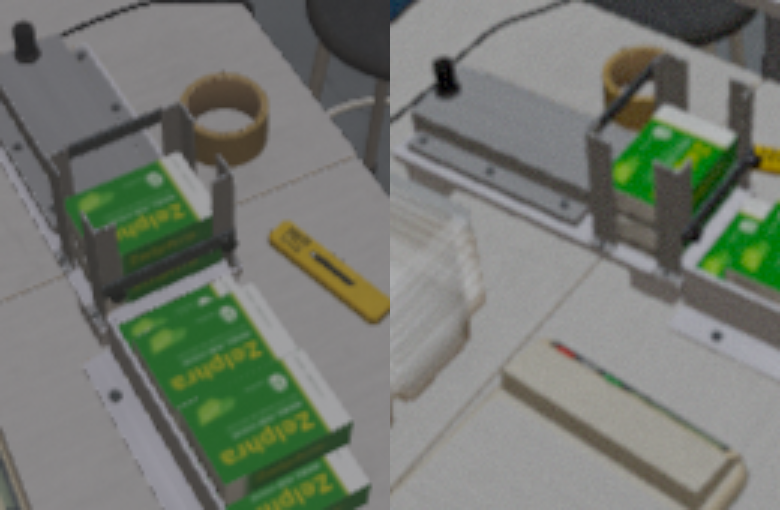

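The picture shows the stack dropped to two cartons in the magazine (top at 116 mm), the slide fully back with the knob at (22,40), and both upper cartons flat over the joints. The robot is clear of everything.

```bash
python3 -c "
from rig import workorder; print(workorder.finish_job())"
```

```text
the job is handed in; nothing more can be done
None
```

The job is handed in; the system reported no verdict. By my last camera check the bottom course is closed, both upper cartons lie over the joints, the slide is fully back, the next carton has dropped, and the robot touches nothing.

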